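# Stack and lock the small-parts trays

### The job

Stack all the blue small-parts trays that stand about the bench and on the plywood case onto the black screwed-down dock, cut corners over cut corners so that each skirt drops fully home on the rim below, in any order, and put the orange lid on top the same way. Then take the square T-key from its wooden stand, lock the lid by turning the lock in its well clockwise to the stop, and stand the key back upright in its stand. Leave the two loose wooden wedges beside the plywood case where they are.

Things in the scene. Friction and masses are not known exactly. Their poses are not given: they have to be found in the camera images.
- tray_1_mid (a point): dark blue parts tray, with beech dowels in it; 126 long (own x) x 62 wide (own y), outer wall 30 mm tall, then a 12 mm rim set 5.5 mm in. Both corners at its +x end are cut 16 mm at 45 degrees; white label at the -x end. Hollow below: the skirt (4 mm thick, 13 mm deep) drops over the rim below, 1.5 mm play. 0.14 kg. Point: its middle, 15 mm up. Grasp across own y. May be absent.
- tray_2_mid (a point): dark blue parts tray, with brass screws in it; 126 long (own x) x 62 wide (own y), outer wall 30 mm tall, then a 12 mm rim set 5.5 mm in. Both corners at its +x end are cut 16 mm at 45 degrees; white label at the -x end. Hollow below: the skirt (4 mm thick, 13 mm deep) drops over the rim below, 1.5 mm play. 0.14 kg. Point: its middle, 15 mm up. Grasp across own y. May be absent.
- tray_3_mid (a point): dark blue parts tray, with steel washers in it; 126 long (own x) x 62 wide (own y), outer wall 30 mm tall, then a 12 mm rim set 5.5 mm in. Both corners at its +x end are cut 16 mm at 45 degrees; white label at the -x end. Hollow below: the skirt (4 mm thick, 13 mm deep) drops over the rim below, 1.5 mm play. 0.14 kg. Point: its middle, 15 mm up. Grasp across own y. May be absent.
- tray_4_mid (a point): dark blue parts tray, with flat beech biscuits in it; 126 long (own x) x 62 wide (own y), outer wall 30 mm tall, then a 12 mm rim set 5.5 mm in. Both corners at its +x end are cut 16 mm at 45 degrees; white label at the -x end. Hollow below: the skirt (4 mm thick, 13 mm deep) drops over the rim below, 1.5 mm play. 0.14 kg. Point: its middle, 15 mm up. Grasp across own y. May be absent.
- tray_1_cut (a point): middle of the cut-corner (+x) end wall of tray_1, 63 mm from point tray_1_mid along its own x, same height. Each tray stacks 30 mm above the one below; turned end for end it does not go down
- tray_2_cut (a point): middle of the cut-corner (+x) end wall of tray_2, 63 mm from point tray_2_mid along its own x, same height. Each tray stacks 30 mm above the one below; turned end for end it does not go down
- tray_3_cut (a point): middle of the cut-corner (+x) end wall of tray_3, 63 mm from point tray_3_mid along its own x, same height. Each tray stacks 30 mm above the one below; turned end for end it does not go down
- tray_4_cut (a point): middle of the cut-corner (+x) end wall of tray_4, 63 mm from point tray_4_mid along its own x, same height. Each tray stacks 30 mm above the one below; turned end for end it does not go down
- dock: black base plate screwed to the bench; origin on the bench under its centre. Plate 10 mm thick, about 151 x 74 mm, with the same outline and 12 mm rim as the trays; cut corners at its own +x end.
- dock_seat (a point): centre of the dock's top face (10 mm above the bench), on which the lowest skirt rests; x and y axes as the dock's
- dock_cut (a point): on the dock's top face, 63 mm from dock_seat along own x, below where the cut-corner end of a seated tray or lid comes
- lid_mid (a point): orange lid, same outline, cut corners (own +x end) and skirt as the trays; 17 mm tall, with a black turret 38 x 38 x 30 mm on its centre to grasp it by, 47 mm over all, 0.16 kg. The point is the turret's centre, 32 mm above the skirt's lower edge, 15 mm above the lid's plate; x to the cut corners, z up. A round well 24 mm wide goes down the turret.
- lid_cut (a point): 63 mm from lid_mid along the lid's own x, above its cut-corner end
- lid_skirt (a point): centre of the lower edge of the lid's skirt, 32 mm below lid_mid. On the bench it may stand beside the chest, where there is more room for fingers fore and aft than left and right. A bar under the lid turns beneath two strikes in the tray below when locked.
- lock (a joint): lock in the lid's well: 0 unlocked, grows as it is turned clockwise seen from above, stop at 1.2 rad (about 70 degrees); friction 0.03 N m; the play of the skirts lets the stack twist up to about 0.1 rad as it is turned
- lock_mouth (a point): centre of the mouth of the lock's square socket, 19 mm below the turret's top, 28 mm above the lid's lower edge; socket 14.5 mm square, 12.5 mm deep, bevelled 2 mm at the mouth, its sides parallel to the lid's at joint value 0; axes turn with the lock. At the stop the key binds: turn it back about 0.2 rad (the play) before drawing it out, or the lid is lifted
- key_grip (a point): T-key: the point is the centre of its black cross-bar, 90 mm long along own x, 14 x 14 mm, to be grasped across own y at its middle. Below it a 12 mm neck 20 mm long, a 27 mm flange 4 mm thick, then a steel shank 12 mm square (sides parallel to the bar's), 55 mm long with a bevelled tip; z up. 0.15 kg.
- key_tip (a point): lower end of the key's shank, 86 mm below key_grip along the key's axis
- stand_top (a point): centre of the top of the wooden key stand, 64 mm above the bench: block 50 x 50 mm with a round hole 21 mm wide, 58 mm deep; the key hangs in it with its flange on the top (bar centre 31 mm above the top). A drawer chest 215 mm tall, with blocks on it up to 290 mm, begins some 85 mm behind it
- wedge_mid (a point): loose wooden wedge in front of the plywood case, 37 x 83 x 18 mm; bystander, leave it alone; its centre
- thin_mid (a point): loose wooden wedge at the end of the long beam, 31 x 82 x 18 mm; bystander, leave it alone; its centre

How it is judged:
By the outcome, as a careful person would: the job done as asked, in the order asked, and still so for the second after the job is handed in, with the robot touching nothing.
Of tray_1, tray_2, tray_3, tray_4 only 2 to 4 are there at a start; the rules pass over those that are not, and their reading is None.
At some moment in a run one of tray_1, tray_2, tray_3, tray_4, lid may be knocked a few centimetres aside while the robot is not near it.
It also fails if it takes over 210 s, if anything falls off the work surface, if the arm or the gripper's body presses on something with over 40 N, if the wrist force passes 120 N, or if a joint passes its speed limit or range.

### The arm

A 7-joint arm with a two-finger parallel gripper is mounted at the origin on the work surface; the furniture and walls round the work are solid. World frame = base frame: x ahead of the robot, y to its left, z up, the work surface at z = 0. Lengths are in m, angles in rad, forces in N, time in s.
With the tool pointing down it reaches from about 0.425 to 0.825 m from the base axis. Payload 3.6 kg.
Tool frame: the origin (TCP) lies between the finger pads; the fingertips stand 11 mm ahead of it and the grasp point (between the pads) lies 8 mm behind it; z points along the fingers, y is the direction in which the jaws open and shut (so a half turn about z gives the same grasp; the last joint's range is limited). The gripper opens to 93 mm and grips with 3 to 60 N. Pads are 15 mm wide; open, the fingers measure 128 mm over their backs; the gripper's body (75 mm by 188 mm) begins 65 mm behind the grasp point.
Start: joints at [-1.288, 0.615, -0.013, 1.423, 0.008, 1.103, -0.04], TCP at [0.198, 0.619, 0.23] pointing down, gripper open.
Joint ranges: [-3.12, 3.12], [-0.3, 2.06], [-1.34, 1.32], [0.26, 2.42], [-1.36, 4.5], [0.01, 1.98], [-2.84, 2.84]. Speed limits (rad/s): [2.79, 2.79, 3.14, 3.14, 3.14, 3.14, 3.14].

### API

Orientations are given as a unit quaternion [x, y, z, w].
In Python, from rig import monitor, cams, job_done gives the robot as it stands.
- The arm moves only by the tool jog_arm, never from a script. Its argument "deltas" is a list of rows, each a list of 2 entries, a list of its own where there are three numbers: the shift along the tool's x, y, z in mm, then the turn about the tool's z in rad. A call has 1 to 10 rows; each row shifts and turns the commanded pose from where the row before left it, along the tool's axes as they then stand; what a row does not reach is not made up. A row lasts 1/8 s, in which the tool goes at most 62.5 mm and 10.7 degrees, less where a joint would pass 70% of its speed; a pose out of reach is approached as far as the arm can. A call is refused whole if a number of a shift passes 62.5 or a number of a turn 0.188, either way. A call with a gripper value outside its range is refused whole. "jaw" is the opening, from 0 (shut) to 1 (fully open), set as the call begins (left out, the last holds). The fingers move at their own pace and stop on an object; "force" is the grip in N (left out, the last holds). Time passes only in rows, so rows that do not move let the fingers close. It gives the time, the measured TCP pose, the force and the opening at its end, in the units of the state.
- monitor.read_state(): the state, without advancing time (a new reading comes with each control period).
- cams.read_camera(name): name is "scene" or "side" or "wrist"; returns (picture, depth): 480x640x3 uint8, red, green, blue; 480x640 float32, m along the optical axis (not along the pixel's ray), 0 where there is no reading.
- cams.get_calibration(name): a dict with "fx", "fy", "cx", "cy" (pixels), "distortion" ([k1, k2, p1, p2, k3] as OpenCV has them; the pictures are not rectified), "R" (3x3) and "t" (3): a world point X has camera coordinates R X + t. Camera axes: x right, y down, z forward; pixel columns grow to the right and rows downward; lengths in m; the calibration is good to about 2 mm. A picture is of the moment at which its call begins: read the wrist's pose just before it. get_calibration takes no time and is no camera call; for the wrist camera it gives the pose at the moment of the call.
- job_done(): hands the job in, once; it reports no verdict.
The state is a dict: "clock": time; "joint_pos": joint angles; "joint_vel": joint speeds; "joint_efforts": joint torques, N m; "ee_pos": TCP position; "tcp_rot": TCP orientation; "wrist_force": force on the tool from outside, world axes, zero at the start; "ft_torque": the same for the moment, N m; "grip_width": finger opening in m.
Only numpy, scipy, OpenCV 4.12 (cv2) and the standard library are available. Lean on these libraries where they do the work, as an engineer would, in place of code of your own. Each camera call takes 0.05 s, during which the arm holds its last target. There are 200 camera calls.

## Working session

There is one attempt and no reset: what is moved stays moved. The work goes in short steps, Python scripts to look and compute and a tool call to move; the robot and the scene stay as the last step left them, time stands still between calls to the robot, and variables do not carry over. Pictures are saved under pics/ and viewed, on a budget of 14 in all, crops included, one or two more only if the job needs it, and the job is handed in when it is done.

Besides the shell and the picture viewer there is one more tool, called by a JSON object that holds its "name" and its "arguments", one argument or row to a line. jog_arm: Moves the arm, as the interface text tells. Its arguments: {"type":"object","properties":{"deltas":{"type":"array","items":{"type":"array"}},"jaw":{"type":"number"},"force":{"type":"number"}},"required":["deltas"]}

```bash
ls; mkdir -p pics
cat > h.py <<'E'
import numpy as np, cv2
from rig import monitor, cams, job_done
def snap(n,f):
    c=cams.get_calibration(n); p,d=cams.read_camera(n)
    cv2.imwrite('pics/%s.png'%f,p[:,:,::-1]); np.savez('pics/%s.npz'%f,p=p,d=d,**{k:np.array(v) for k,v in c.items()})
    return load(f)
def load(f):
    return dict(np.load('pics/%s.npz'%f))
def K(c): return np.array([[c['fx'],0,c['cx']],[0,c['fy'],c['cy']],[0,0,1.]])
def ray(c,uv):
    u=cv2.undistortPoints(np.array(uv,float).reshape(-1,1,2),K(c),c['distortion']).reshape(-1,2)
    r=np.c_[u,np.ones(len(u))]
    return -c['R'].T@c['t'], r@c['R']
def onz(c,uv,z):
    o,r=ray(c,uv); return o+r*((z-o[2])/r[:,2])[:,None]
def cloud(c):
    v,u=np.mgrid[0:480,0:640]; o,r=ray(c,np.c_[u.ravel(),v.ravel()])
    return (o+r*c['d'].reshape(-1,1)).reshape(480,640,3)
def proj(c,X):
    return cv2.projectPoints(np.array(X,float).reshape(-1,3),cv2.Rodrigues(c['R'])[0],c['t'],K(c),c['distortion'])[0].reshape(-1,2)
E
python3 - <<'E'
from h import *
print(monitor.read_state())
for n in ['scene','side','wrist']:
    c=snap(n,n+'0'); print(n,c['fx'],(-c['R'].T@c['t']).round(3),c['R'].round(2).tolist(),c['distortion'])
E
```

```text
pics
{'clock': 0.0, 'joint_pos': array([-1.28748365,  0.61586731, -0.01262507,  1.42486211,  0.00811269,
        1.10340562, -0.04044188]), 'joint_vel': array([-0.00050972, -0.00081887, -0.00026742,  0.0007096 ,  0.00071974,
        0.00211168, -0.0018206 ]), 'joint_efforts': array([-2.09435179e-04, -4.58938408e+01,  2.09031128e-01, -1.65743798e+01,
       -6.10904396e-02,  2.05524423e-02,  2.33231503e-04]), 'ee_pos': array([0.19793266, 0.61834165, 0.22852701]), 'tcp_rot': array([ 1.54269055e-01,  9.88028090e-01, -1.23410128e-03, -1.71813215e-04]), 'wrist_force': array([0.05172288, 0.13456873, 0.43134164]), 'ft_torque': array([ 0.02742964, -0.0127133 ,  0.0401773 ]), 'grip_width': 0.0930869414188357}
scene 561.041598888546 [-0.362 -0.596  1.069] [[0.58, -0.81, -0.01], [-0.55, -0.38, -0.74], [0.6, 0.44, -0.67]] [0.03396868 0.         0.         0.         0.        ]
side 509.00652851457414 [ 0.04  -0.647  0.742] [[0.82, -0.57, -0.0], [-0.35, -0.5, -0.79], [0.44, 0.65, -0.61]] [-0.12660582  0.          0.          0.          0.        ]
wrist 425.5748837413767 [0.12  0.645 0.383] [[0.3, 0.95, -0.0], [0.91, -0.29, 0.29], [0.28, -0.09, -0.96]] [-0.06730381  0.          0.          0.          0.        ]
```

View pics/scene0.png

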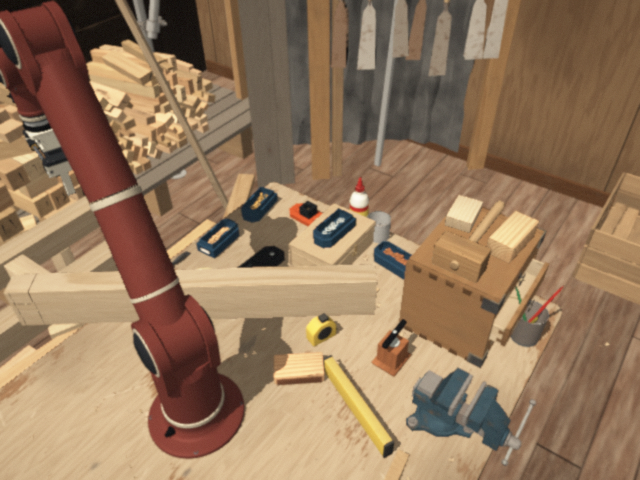

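View pics/side0.png

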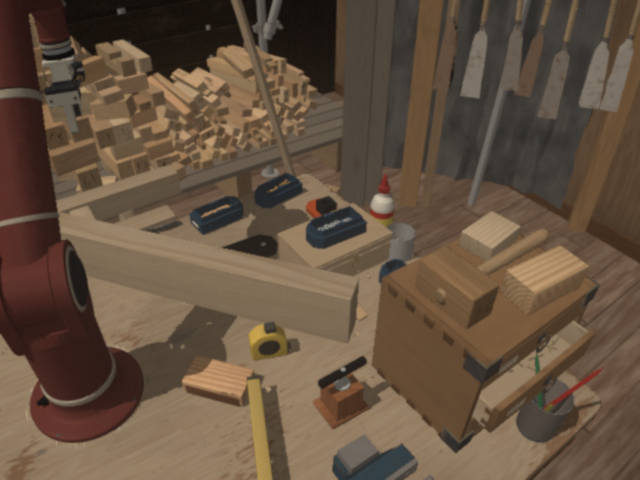

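The scene shows four trays at (218,237), (260,204), (335,228, on the case) and (395,260). The lid is at (306,212), the dock at (262,258) behind the beam, and the key stand at (392,345).

Run:
```python
from h import *
for f in ['scene0','side0']:
    c=load(f); P=cloud(c); hsv=cv2.cvtColor(c['p'],cv2.COLOR_RGB2HSV)
    print(f)
    for n,lo,hi in [('blue',(100,100,20),(120,255,150)),('orange',(3,190,120),(12,255,255)),('black',(0,0,0),(180,255,45))]:
        m=cv2.inRange(hsv,lo,hi); k,l,s,ce=cv2.connectedComponentsWithStats(m)
        for i in range(1,k):
            if s[i,4]>60:
                q=P[(l==i)&(c['d']>0)]
                q=q[(q[:,0]>0)&(q[:,0]<1)]
                if len(q)<40: continue
                print(n,ce[i].round(),s[i,4],'lo',np.percentile(q,3,0).round(3),'hi',np.percentile(q,97,0).round(3))
    # height of beam, case, chest
    for nm,uv in [('beam',[(40,290),(200,280),(370,285),(370,300)]),('case',[(270,245),(330,262),(350,215)]),('stand',[(390,350)]),('wedge',[(300,368)]),('chest',[(420,235)]),('bottle',[(360,190),(380,228)]) ] if f=='scene0' else []:
        for u,v in uv: print(nm,u,v,P[v,u].round(3))
```

```text
scene0
blue [258. 206.] 423 lo [0.534 0.3   0.01 ] hi [0.651 0.365 0.041]
blue [333. 229.] 577 lo [0.499 0.008 0.086] hi [0.619 0.064 0.116]
blue [220. 238.] 519 lo [0.36  0.296 0.01 ] hi [0.477 0.356 0.04 ]
blue [389. 259.] 454 lo [ 0.589 -0.157  0.007] hi [ 0.653 -0.064  0.04 ]
orange [301. 215.] 191 lo [0.616 0.163 0.007] hi [0.664 0.243 0.02 ]
black [19.  4.] 386 lo [0.855 1.979 0.171] hi [0.98  2.007 0.204]
black [ 7. 47.] 251 lo [0.043 0.285 0.682] hi [0.05  0.324 0.728]
black [ 37. 128.] 105 lo [0.159 0.58  0.394] hi [0.196 0.624 0.403]
black [ 54. 153.] 79 lo [0.158 0.55  0.335] hi [0.195 0.581 0.346]
black [ 56. 161.] 74 lo [0.136 0.526 0.336] hi [0.177 0.542 0.345]
black [308. 210.] 154 lo [0.628 0.168 0.022] hi [0.662 0.202 0.047]
black [266. 258.] 525 lo [0.387 0.139 0.004] hi [0.482 0.202 0.022]
black [325. 333.] 65 lo [ 0.293 -0.119  0.02 ] hi [ 0.317 -0.109  0.044]
black [389. 340.] 84 lo [ 0.307 -0.274  0.094] hi [ 0.346 -0.265  0.104]
beam 40 290 [-0.022  0.457  0.115]
beam 200 280 [0.207 0.173 0.121]
beam 370 285 [ 0.434 -0.154  0.105]
beam 370 300 [ 0.436 -0.156  0
[... 570 characters left out ...]
75]
black [274. 193.] 698 lo [0.538 0.3   0.008] hi [0.655 0.365 0.042]
black [214. 205.] 168 lo [0.384 0.35  0.022] hi [0.47  0.358 0.041]
black [325. 205.] 213 lo [0.633 0.167 0.029] hi [0.665 0.202 0.05 ]
black [223. 218.] 403 lo [0.375 0.297 0.006] hi [0.482 0.315 0.04 ]
black [331. 218.] 238 lo [0.531 0.059 0.096] hi [0.618 0.066 0.116]
black [344. 235.] 284 lo [0.522 0.005 0.085] hi [0.619 0.013 0.104]
black [256. 245.] 594 lo [0.401 0.138 0.008] hi [0.486 0.2   0.024]
black [ 78. 279.] 651 lo [ 0.047 -0.055  0.232] hi [ 0.069 -0.004  0.296]
black [341. 372.] 324 lo [ 0.312 -0.275  0.096] hi [ 0.392 -0.266  0.104]
black [492. 370.] 90 lo [ 0.455 -0.444  0.19 ] hi [ 0.478 -0.442  0.212]
```

View pics/wrist0.png

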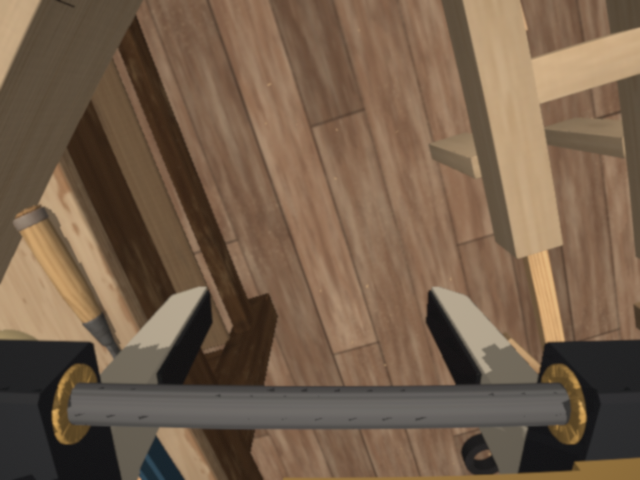

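Wrist view: the arm starts off the bench, so nothing useful is visible yet. I'll write a planning helper and go look from above.

```bash
cat >> h.py <<'E'
def yaw(q): x,y,z,w=q; return np.arctan2(2*(x*y+z*w),1-2*(y*y+z*z))
def pose():
    s=monitor.read_state(); return s['ee_pos'],yaw(s['tcp_rot'])
def plan(start,goals):
    """start=(p,yaw); goals list of (x,y,z,yaw_deg,nrows): prints rows of tool deltas, rounded, feeding rounding forward"""
    p,a=np.array(start[0],float),start[1]
    for x,y,z,g,n in goals:
        g=np.radians(g); da=-((g-a+np.pi)%(2*np.pi)-np.pi); t=round(da/n,3); out=[]
        for i in range(n):
            d=(np.array([x,y,z])-p)/(n-i)*1000
            r=np.round([d[0]*np.cos(a)+d[1]*np.sin(a), d[0]*np.sin(a)-d[1]*np.cos(a), -d[2]],1)
            p=p+np.array([r[0]*np.cos(a)+r[1]*np.sin(a), r[0]*np.sin(a)-r[1]*np.cos(a), -r[2]])/1000; a-=t
            out.append([r.tolist(),t])
        print(str(out).replace(' ',''))
E
python3 -c "
from h import *
plan(pose(),[(.46,.2,.4,82,10)])"
```

```text
[[[-37.7,-31.9,-17.1],np.float64(0.14)],[[-41.8,-26.3,-17.1],np.float64(0.14)],[[-45.0,-20.2,-17.1],np.float64(0.14)],[[-47.4,-13.7,-17.1],np.float64(0.14)],[[-48.9,-7.0,-17.1],np.float64(0.14)],[[-49.4,-0.1,-17.1],np.float64(0.14)],[[-48.9,6.8,-17.2],np.float64(0.14)],[[-47.5,13.6,-17.1],np.float64(0.14)],[[-45.1,20.1,-17.2],np.float64(0.14)],[[-41.9,26.1,-17.1],np.float64(0.14)]]
```

{"name": "jog_arm", "arguments": {
  "deltas": [
    [[-37.7, -31.9, -17], 0.14],
    [[-41.8, -26.3, -17], 0.14],
    [[-45, -20, -17], 0.14],
    [[-47.4, -13.7, -17], 0.14],
    [[-49, -7, -17], 0.14],
    [[-49.4, 0, -17], 0.14],
    [[-49, 6.8, -17], 0.14],
    [[-47.5, 13.6, -17], 0.14],
    [[-45, 20, -17], 0.14],
    [[-42, 26, -17], 0.14]
  ]
}}

```text
clock: 1.4
ee_pos: [0.4606, 0.1991, 0.4001]
tcp_rot: [0.756, 0.655, -0.0, -0.0]
wrist_force: [0.5, 0.3, -0.1]
grip_width: 0.0927
```

{"name": "jog_arm", "arguments": {
  "deltas": [
    [[0, 0, 0], 0],
    [[0, 0, 0], 0]
  ]
}}

```text
clock: 1.65
ee_pos: [0.4596, 0.2012, 0.3991]
tcp_rot: [0.754, 0.657, -0.0, -0.001]
wrist_force: [0.4, 0.8, -0.1]
grip_width: 0.0927
```

```bash
sed -i 's/t=round(da\/n,3)/t=round(float(da\/n),3)/' h.py; python3 -c "
from h import *
print(pose(),len(monitor.read_state()))
snap('wrist','w1')"
```

```text
(array([0.45957167, 0.20122628, 0.3991442 ]), np.float64(1.4332297018532003)) 9
```

View pics/w1.png

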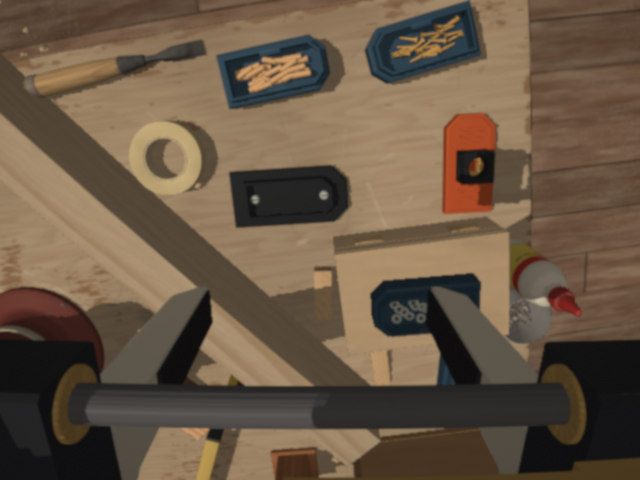

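Wrist picture: the dock is at (290,195) with its cut end to the right. The dowel tray is at (273,72), cut end right, and the screw tray at (425,42), cut end left. The lid is at (470,163) with its cut end up, and the washer tray on the case at (425,303), cut end left.

```bash
cat >> h.py <<'E'
def fit(c,seed,h,kind,r=75,win=None):
    """mask by colour near seed pixel, cut to heights h-6..h+6 mm by depth; rect on the plane z=h. cut end by width"""
    P=cloud(c); hsv=cv2.cvtColor(c['p'],cv2.COLOR_RGB2HSV)
    rng={'blue':((98,90,8),(122,255,190)),'black':((0,0,0),(180,255,75)),'orange':((2,170,80),(14,255,255)),'any':((0,0,0),(180,255,255))}[kind]
    m=cv2.inRange(hsv,*rng)>0
    m&=(np.abs(P[...,2]-h)<.006)&(c['d']>0)
    v,u=np.nonzero(m); k=np.hypot(u-seed[0],v-seed[1])<r; v,u=v[k],u[k]
    q=onz(c,np.c_[u,v],h)[:,:2]; zz=P[v,u,2]
    (cx,cy),(w,l),a=cv2.minAreaRect((q*1000).astype(np.float32))
    if w<l: w,l,a=l,w,a+90
    e=np.array([np.cos(np.radians(a)),np.sin(np.radians(a))]); n=np.array([-e[1],e[0]])
    d=q*1000-[cx,cy]; s,t=d@e,d@n
    wp=np.ptp(t[s>w/2-5]) if (s>w/2-5).sum()>2 else 0; wn=np.ptp(t[s<-w/2+5]) if (s<-w/2+5).sum()>2 else 0
    if wp>wn: a+=180
    a=(a+180)%360-180
    return dict(c=np.round([cx,cy],1),size=np.round([w,l],1),yaw=round(a,2),z=np.round(np.percentile(zz,[10,50,90])*1000,1),n=len(u),ends=(round(wp),round(wn)))
E
python3 - <<'E'
from h import *
c=load('w1'); P=cloud(c)
for n,u,v in [('bench',380,130),('case',360,330),('lidplate',470,135),('turret',462,156),('dockrim',290,168),('rimA',228,100),('rimC',376,310),('caseback',400,240)]: print(n,P[v,u].round(4))
print('A',fit(c,(273,72),.042,'blue')); print('B',fit(c,(425,42),.042,'blue'))
print('dock',fit(c,(290,195),.022,'black',80)); print('dockplate',fit(c,(290,195),.010,'black',80))
print('lid',fit(c,(470,163),.017,'orange',70)); print('turret',fit(c,(475,165),.047,'any',40))
zc=P[330,360,2]; print('C',fit(c,(425,303),zc+.042,'blue',75))
E
```

```text
bench [ 5.433e-01  2.457e-01 -3.000e-04]
case [0.4848 0.0095 0.0754]
lidplate [0.6517 0.2264 0.0172]
turret [0.6329 0.2053 0.0411]
dockrim [0.4233 0.2146 0.0078]
rimA [0.365  0.3072 0.0302]
rimC [0.5052 0.0503 0.1055]
caseback [0.5474 0.1153 0.0565]
A {'c': array([424.9, 331.3]), 'size': array([112.1,  49.6]), 'yaw': 3.59, 'z': array([39.8, 41.4, 42.6]), 'n': 949, 'ends': (33, 49)}
B {'c': array([597.5, 337.7]), 'size': array([113.3,  49.4]), 'yaw': -170.84, 'z': array([38.9, 41.2, 42.5]), 'n': 1065, 'ends': (49, 32)}
dock {'c': array([416.8, 179.1]), 'size': array([112.2,  49.7]), 'yaw': -4.08, 'z': array([18.2, 21.2, 22.7]), 'n': 694, 'ends': (49, 32)}
dockplate {'c': array([417.3, 179. ]), 'size': array([149.4,  73.3]), 'yaw': -4.17, 'z': array([ 8.3,  9.5, 10.9]), 'n': 5303, 'ends': (72, 44)}
lid {'c': array([648.7, 190.4]), 'size': array([123.5,  62.7]), 'yaw': 85.67, 'z': array([15.5, 17.3, 18.8]), 'n': 3364, 'ends': (39, 62)}
turret {'c': array([649.7, 190.2]), 'size': array([40.5, 40.2]), 'yaw': 175.15, 'z': array([44. , 46.3, 47.5]), 'n': 804, 'ends': (38, 38)}
C {'c': array([563. ,  45.1]), 'size': array([112.4,  48.6]), 'yaw': -3.16, 'z': array([112.4, 116.8, 118.6]), 'n': 525, 'ends': (33, 19)}
```

```bash
python3 -c "
from h import *
plan(pose(),[(.425,.3313,.13,3.6,10),(.425,.3313,.0165,3.6,4)])"
```

```text
[[[12.4,-5.1,26.9],0.137],[[11.5,-6.8,26.9],0.137],[[10.5,-8.3,26.9],0.137],[[9.3,-9.7,26.9],0.137],[[7.9,-10.8,26.9],0.137],[[6.3,-11.8,26.9],0.137],[[4.6,-12.5,26.9],0.137],[[2.9,-13.1,26.9],0.137],[[1.1,-13.3,26.9],0.137],[[-0.8,-13.4,26.8],0.137]]
[[[0.0,-0.0,28.4],0.0],[[0.0,-0.0,28.4],0.0],[[0.0,-0.0,28.4],0.0],[[0.0,-0.0,28.3],0.0]]
```

{"name": "jog_arm", "arguments": {
  "deltas": [
    [[12.4, -5, 27], 0.137],
    [[11.5, -6.8, 27], 0.137],
    [[10.5, -8.3, 27], 0.137],
    [[9.3, -9.7, 27], 0.137],
    [[7.9, -10.8, 27], 0.137],
    [[6.3, -11.8, 27], 0.137],
    [[4.6, -12.5, 27], 0.137],
    [[2.9, -13, 27], 0.137],
    [[1, -13.3, 27], 0.137],
    [[-0.8, -13.4, 27], 0.137]
  ]
}}

```text
clock: 2.95
ee_pos: [0.4244, 0.332, 0.128]
tcp_rot: [1.0, 0.031, -0.001, -0.0]
wrist_force: [-0.0, 0.4, 0.1]
grip_width: 0.0931
```

{"name": "jog_arm", "arguments": {
  "deltas": [
    [[0, 0, 0], 0],
    [[0, 0, 0], 0]
  ]
}}

```text
clock: 3.2
ee_pos: [0.4265, 0.3301, 0.1302]
tcp_rot: [0.999, 0.032, 0.0, -0.0]
wrist_force: [-0.6, -0.3, 0.6]
grip_width: 0.093
```

```bash
python3 -c "
from h import *
p=pose();print(p[0],np.degrees(p[1]))
c=snap('wrist','w2')
plan(p,[(.425,.3313,.0165,3.6,4)])"
```

```text
[0.42646613 0.330128   0.13018529] 3.7160264603207334
[[[-0.3,-0.3,28.4],0.001],[[-0.4,-0.3,28.4],0.001],[[-0.3,-0.3,28.4],0.001],[[-0.4,-0.4,28.5],0.001]]
```

View pics/w2.png

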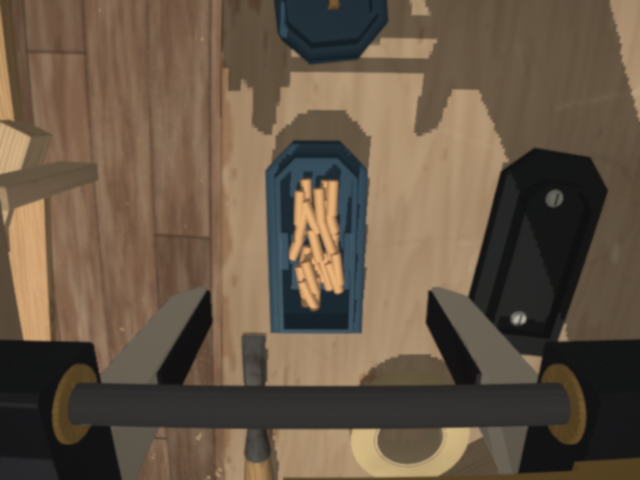

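```bash
python3 -c "
from h import *
c=load('w2')
print('A',fit(c,(318,240),.042,'blue',105)); print('dock',fit(c,(540,250),.022,'black',115)); print('dockplate',fit(c,(540,250),.010,'black',115))
P=cloud(c);print(P[300,390],P[200,400])
for i in range(4):
  cams.read_camera('wrist');print(pose()[0])
"
```

```text
A {'c': array([427. , 332.6]), 'size': array([110.7,  47.9]), 'yaw': 3.51, 'z': array([38.5, 41.3, 42.3]), 'n': 2243, 'ends': (32, 44)}
dock {'c': array([417.7, 180.3]), 'size': array([113.2,  52.5]), 'yaw': -4.23, 'z': array([17.1, 20.9, 22.3]), 'n': 3236, 'ends': (41, 35)}
dockplate {'c': array([418.2, 180. ]), 'size': array([149.2,  76.5]), 'yaw': 175.71, 'z': array([ 8.7,  9.7, 11.2]), 'n': 14862, 'ends': (23, 46)}
[ 0.37604468  0.27469638 -0.00078518] [ 0.45109594  0.27634761 -0.0011068 ]
[0.42721011 0.32975138 0.13086539]
[0.42721715 0.32970726 0.13091189]
[0.42715368 0.32970092 0.13078988]
[0.42701831 0.32971832 0.1306488 ]
```

Settled: the fits agree to about 1–2 mm. Grasping tray A.

{"name": "jog_arm", "arguments": {
  "deltas": [
    [[0, -1, 30], 0],
    [[0, -1, 30], 0],
    [[0, -0.5, 30], 0],
    [[0, 0, 18], 0],
    [[0, 0, 6], 0],
    [[0, 0, 0], 0]
  ],
  "jaw": 1
}}

```text
clock: 4.2
ee_pos: [0.4267, 0.3324, 0.016]
tcp_rot: [1.0, 0.031, 0.0, -0.0]
wrist_force: [0.2, 0.2, 0.5]
grip_width: 0.0931
```

{"name": "jog_arm", "arguments": {
  "deltas": [
    [[0, 0, 0], 0],
    [[0, 0, 0], 0],
    [[0, 0, 0], 0],
    [[0, 0, 0], 0],
    [[0, 0, 0], 0],
    [[0, 0, 0], 0]
  ],
  "jaw": 0.5,
  "force": 20
}}

```text
clock: 4.95
ee_pos: [0.4264, 0.3324, 0.016]
tcp_rot: [1.0, 0.031, 0.0, -0.0]
wrist_force: [-0.3, -0.4, 4.2]
grip_width: 0.0616
```

{"name": "jog_arm", "arguments": {
  "deltas": [
    [[0, 0, -20], 0],
    [[0, 0, -40], 0],
    [[0, 0, -40], 0],
    [[0, 0, -20], 0],
    [[0, 0, 0], 0],
    [[0, 0, 0], 0],
    [[0, 0, 0], 0]
  ]
}}

```text
clock: 5.82
ee_pos: [0.4254, 0.332, 0.1342]
tcp_rot: [1.0, 0.031, -0.001, 0.001]
wrist_force: [1.1, 0.2, -1.9]
grip_width: 0.0617
```

```bash
python3 -c "
from h import *
p=pose();print(p[0],np.degrees(p[1]),monitor.read_state()['grip_width'])
c=snap('wrist','w3')
P=cloud(c)
print('dock',fit(c,(540,250),.022,'black',115))
print('A',fit(c,(318,240),p[0][2]+.027,'blue',135))
plan(p,[(.4175,.1795,.14,-4.1,5),(.4175,.1795,.060,-4.1,2)])"
```

```text
[0.42537265 0.33198143 0.13422525] 3.5398080082099854 0.06165908298968408
dock {'c': array([417.4, 180.2]), 'size': array([112.9,  52.1]), 'yaw': -4.22, 'z': array([17.2, 21. , 22.3]), 'n': 3270, 'ends': (52, 37)}
A {'c': array([451.5, 334.3]), 'size': array([60.7, 47.3]), 'yaw': 3.45, 'z': array([157.6, 159.5, 160.4]), 'n': 4867, 'ends': (32, 46)}
[[[-3.5,30.3,-1.2],0.027],[[-2.6,30.4,-1.1],0.027],[[-1.8,30.5,-1.2],0.027],[[-1.0,30.5,-1.1],0.027],[[-0.1,30.6,-1.2],0.027]]
[[[-0.0,0.0,40.0],-0.001],[[-0.0,0.0,40.0],-0.001]]
```

{"name": "jog_arm", "arguments": {
  "deltas": [
    [[-3, 30.3, 0], 0.027],
    [[-2.6, 30.4, 0], 0.027],
    [[-1.8, 30.4, 0], 0.027],
    [[-1, 30.4, 0], 0.027],
    [[0, 30.4, 10], 0.027],
    [[0, 0, 35], 0],
    [[0, 0, 35], 0],
    [[0, 0, 5], 0],
    [[0, 0, 0], 0],
    [[0, 0, 0], 0]
  ]
}}

```text
clock: 7.12
ee_pos: [0.4199, 0.1806, 0.0516]
tcp_rot: [0.999, -0.037, 0.001, -0.0]
wrist_force: [-0.2, 0.1, -2.4]
grip_width: 0.0615
```

```bash
python3 -c "
from h import *
p=pose()
for i in range(3): cams.read_camera('scene')
p=pose();print(p[0],np.degrees(p[1]),monitor.read_state()['wrist_force'])
plan(p,[(.4176,.1797,.042,-4.15,2)])"
```

```text
[0.41955793 0.18072865 0.05147384] -4.171713486379123 [-0.22163925 -0.28660457 -2.22892813]
[[[-0.9,0.6,4.7],-0.0],[[-1.0,0.6,4.8],-0.0]]
```

{"name": "jog_arm", "arguments": {
  "deltas": [
    [[-1.9, 1, 6], 0],
    [[0, 0, 4], 0],
    [[0, 0, 3], 0],
    [[0, 0, 3], 0],
    [[0, 0, 3], 0],
    [[0, 0, 3], 0],
    [[0, 0, 2], 0],
    [[0, 0, 0], 0]
  ]
}}

```text
clock: 8.28
ee_pos: [0.4176, 0.179, 0.0266]
tcp_rot: [0.999, -0.037, 0.001, 0.0]
wrist_force: [1.8, -1.6, -2.8]
grip_width: 0.0622
```

{"name": "jog_arm", "arguments": {
  "deltas": [
    [[0, 0, 1], 0],
    [[0, 0, 1], 0],
    [[0, 0, 1], 0],
    [[0, 0, 0], 0]
  ]
}}

```text
clock: 8.78
ee_pos: [0.4177, 0.179, 0.0258]
tcp_rot: [0.999, -0.037, 0.001, -0.001]
wrist_force: [-1.7, -2.4, 20.8]
grip_width: 0.062
```

Seated (20 N push at the expected height). Release and go to tray B.

{"name": "jog_arm", "arguments": {
  "deltas": [
    [[0, 0, -1], 0],
    [[0, 0, 0], 0],
    [[0, 0, 0], 0],
    [[0, 0, -20], 0],
    [[0, 0, -40], 0],
    [[0, 0, -40], 0],
    [[0, 0, -20], 0],
    [[0, 0, 0], 0]
  ],
  "jaw": 1
}}

```text
clock: 9.78
ee_pos: [0.4176, 0.1801, 0.1454]
tcp_rot: [0.999, -0.036, 0.001, -0.001]
wrist_force: [-0.0, -0.8, -0.9]
grip_width: 0.0929
```

```bash
python3 -c "
from h import *
p=pose();print(p)
c=snap('wrist','w4')
print('A on dock',fit(c,(318,240),.052,'blue',120))
plan(p,[(.5975,.338,.135,9.2,6)])"
```

```text
(array([0.41761868, 0.18005715, 0.1454406 ]), np.float64(-0.07233686697310666))
A on dock {'c': array([418.8, 179.5]), 'size': array([110.,  48.]), 'yaw': -4.2, 'z': array([48.6, 51.3, 52.2]), 'n': 2129, 'ends': (44, 32)}
[[[28.0,-28.4,1.7],-0.039],[[29.1,-27.3,1.7],-0.039],[[30.1,-26.2,1.8],-0.039],[[31.1,-25.0,1.7],-0.039],[[32.1,-23.7,1.8],-0.039],[[33.0,-22.4,1.7],-0.039]]
```

{"name": "jog_arm", "arguments": {
  "deltas": [
    [[28, -28.4, 2], -0.039],
    [[29, -27.3, 2], -0.039],
    [[30, -26.2, 2], -0.039],
    [[31, -25, 2], -0.039],
    [[32, -23.7, 2], -0.039],
    [[33, -22.4, 2], -0.039],
    [[0, 0, 0], 0],
    [[0, 0, 0], 0],
    [[0, 0, 0], 0]
  ]
}}

```text
clock: 10.95
ee_pos: [0.5959, 0.336, 0.1322]
tcp_rot: [0.997, 0.08, -0.001, 0.0]
wrist_force: [0.1, 0.2, 0.4]
grip_width: 0.0928
```

```bash
python3 -c "
from h import *
c=snap('wrist','w5');p=pose();print(p[0],np.degrees(p[1]))
print('B',fit(c,(318,240),.042,'blue',110))
"
```

```text
[0.59606333 0.3362757  0.13259498] 9.136320827335329
B {'c': array([600.5, 339.3]), 'size': array([110.5,  48. ]), 'yaw': -170.88, 'z': array([39.2, 41.3, 42.2]), 'n': 2502, 'ends': (48, 31)}
```

{"name": "jog_arm", "arguments": {
  "deltas": [
    [[2, -1.2, 30], 0],
    [[1.8, -1.2, 30], 0],
    [[0, 0, 32], 0],
    [[0, 0, 18], 0],
    [[0, 0, 6.5], 0],
    [[0, 0, 0], 0],
    [[0, 0, 0], 0]
  ]
}}

```text
clock: 11.88
ee_pos: [0.601, 0.3405, 0.0175]
tcp_rot: [0.997, 0.08, 0.001, -0.0]
wrist_force: [-0.6, 0.4, -0.2]
grip_width: 0.093
```

{"name": "jog_arm", "arguments": {
  "deltas": [
    [[0, 0, 0], 0],
    [[0, 0, 0], 0],
    [[0, 0, 0], 0],
    [[0, 0, 0], 0],
    [[0, 0, 0], 0],
    [[0, 0, 0], 0]
  ],
  "jaw": 0.5
}}

```text
clock: 12.62
ee_pos: [0.6002, 0.3398, 0.0163]
tcp_rot: [0.997, 0.08, 0.0, 0.0]
wrist_force: [-0.6, -0.7, 1.2]
grip_width: 0.0619
```

{"name": "jog_arm", "arguments": {
  "deltas": [
    [[0, 0, -20], 0],
    [[0, 0, -50], 0],
    [[0, 0, -50], 0],
    [[0, 0, -30], 0],
    [[0, 0, 0], 0],
    [[0, 0, 0], 0],
    [[0, 0, 0], 0]
  ]
}}

```text
clock: 13.5
ee_pos: [0.5987, 0.3401, 0.1639]
tcp_rot: [0.997, 0.08, -0.002, 0.001]
wrist_force: [0.7, -0.4, -2.2]
grip_width: 0.0621
```

```bash
python3 -c "
from h import *
c=snap('wrist','w6');p=pose();print(p[0],np.degrees(p[1]))
print('B',fit(c,(318,240),p[0][2]+.026,'blue',135))
plan(p,[(.4177,.179,.14,-184.2,16)])
"
```

```text
[0.59899768 0.34006226 0.16404559] 9.2130641548116
B {'c': array([624.3, 345. ]), 'size': array([61.1, 47.5]), 'yaw': -170.81, 'z': array([186.8, 188.8, 189.6]), 'n': 5729, 'ends': (47, 47)}
[[[-12.8,8.1,1.5],-0.182],[[-14.1,5.7,1.5],-0.182],[[-14.8,3.0,1.5],-0.182],[[-15.2,0.3,1.5],-0.182],[[-15.0,-2.4,1.5],-0.182],[[-14.3,-5.1,1.5],-0.182],[[-13.1,-7.6,1.5],-0.182],[[-11.5,-9.9,1.5],-0.182],[[-9.5,-11.8,1.5],-0.182],[[-7.2,-13.3,1.5],-0.182],[[-4.7,-14.4,1.5],-0.182],[[-2.0,-15.0,1.5],-0.182],[[0.7,-15.1,1.5],-0.182],[[3.4,-14.8,1.5],-0.182],[[6.1,-13.9,1.5],-0.182],[[8.4,-12.6,1.5],-0.182]]
```

{"name": "jog_arm", "arguments": {
  "deltas": [
    [[-12.8, 8, 0], -0.182],
    [[-14, 5.7, 0], -0.182],
    [[-14.8, 3, 0], -0.182],
    [[-15.2, 0.3, 0], -0.182],
    [[-15, -2.4, 0], -0.182],
    [[-14.3, -5, 0], -0.182],
    [[-13, -7.6, 0], -0.182],
    [[-11.5, -9.9, 0], -0.182],
    [[-9.5, -11.8, 0], -0.182],
    [[-7.2, -13.3, 0], -0.182]
  ]
}}

```text
clock: 14.8
ee_pos: [0.4862, 0.2389, 0.1653]
tcp_rot: [0.546, 0.838, -0.001, -0.0]
wrist_force: [0.2, 0.3, -1.0]
grip_width: 0.062
```

{"name": "jog_arm", "arguments": {
  "deltas": [
    [[-4.7, -14.4, 0], -0.182],
    [[-2, -15, 0], -0.182],
    [[0.7, -15, 10], -0.182],
    [[3.4, -14.8, 15], -0.182],
    [[6, -13.9, 20], -0.182],
    [[8.4, -12.6, 20], -0.182],
    [[0, 0, 10], 0],
    [[0, 0, 0], 0],
    [[0, 0, 0], 0],
    [[0, 0, 0], 0]
  ]
}}

```text
clock: 16.05
ee_pos: [0.4199, 0.18, 0.0917]
tcp_rot: [0.035, 0.999, 0.0, 0.001]
wrist_force: [0.9, 0.2, -2.3]
grip_width: 0.062
```

```bash
python3 -c "
from h import *
c=snap('wrist','w7');p=pose();print(p[0],np.degrees(p[1]))
plan(p,[(.4177,.179,.075,-184.2,1)])
"
```

```text
[0.41973564 0.17985511 0.0916593 ] 176.05063440326188
[[[2.0,-1.0,16.7],0.004]]
```

{"name": "jog_arm", "arguments": {
  "deltas": [
    [[2, -1, 10], 0.004],
    [[0, 0, 8], 0],
    [[0, 0, 4], 0],
    [[0, 0, 3], 0],
    [[0, 0, 3], 0],
    [[0, 0, 3], 0],
    [[0, 0, 3], 0],
    [[0, 0, 2], 0],
    [[0, 0, 1], 0],
    [[0, 0, 0], 0]
  ]
}}

```text
clock: 17.35
ee_pos: [0.4166, 0.1784, 0.056]
tcp_rot: [0.036, 0.999, -0.0, 0.0]
wrist_force: [-4.6, -2.2, 18.4]
grip_width: 0.0613
```

{"name": "jog_arm", "arguments": {
  "deltas": [
    [[0, 0, -1], 0],
    [[0, 0, 0], 0],
    [[0, 0, 0], 0],
    [[0, 0, -30], 0],
    [[0, 0, -50], 0],
    [[0, 0, -60], 0],
    [[0, 0, -60], 0],
    [[0, 0, -60], 0],
    [[0, 0, -30], 0],
    [[0, 0, 0], 0]
  ],
  "jaw": 1
}}

```text
clock: 18.6
ee_pos: [0.4181, 0.179, 0.347]
tcp_rot: [0.036, 0.999, 0.001, 0.002]
wrist_force: [-0.9, 0.5, -0.4]
grip_width: 0.0932
```

```bash
python3 -c "
from h import *
p=pose();print(p[0],np.degrees(p[1]))
plan(p,[(.56,-.06,.37,90,10)])
"
```

```text
[0.41807358 0.17896167 0.34700384] 175.8186635123915
[[[-15.9,-22.8,-2.3],0.15],[[-19.1,-20.2,-2.3],0.15],[[-21.9,-17.1,-2.3],0.15],[[-24.2,-13.6,-2.3],0.15],[[-26.0,-9.8,-2.3],0.15],[[-27.2,-5.8,-2.3],0.15],[[-27.7,-1.7,-2.3],0.15],[[-27.7,2.4,-2.3],0.15],[[-27.0,6.6,-2.3],0.15],[[-25.8,10.5,-2.3],0.15]]
```

{"name": "jog_arm", "arguments": {
  "deltas": [
    [[-15.9, -22.8, -2], 0.15],
    [[-19, -20.2, -2], 0.15],
    [[-21.9, -17, -2], 0.15],
    [[-24.2, -13.6, -2], 0.15],
    [[-26, -9.8, -2], 0.15],
    [[-27.2, -5.8, -2], 0.15],
    [[-27.7, -1.7, -2], 0.15],
    [[-27.7, 2.4, -2], 0.15],
    [[-27, 6.6, -2], 0.15],
    [[-25.8, 10.5, -2], 0.15]
  ]
}}

```text
clock: 19.85
ee_pos: [0.5586, -0.0611, 0.3625]
tcp_rot: [0.71, 0.705, -0.002, -0.002]
wrist_force: [0.1, 0.6, 0.6]
grip_width: 0.0928
```

{"name": "jog_arm", "arguments": {
  "deltas": [
    [[0, 0, 0], 0],
    [[0, 0, 0], 0],
    [[0, 0, 0], 0]
  ]
}}

```text
clock: 20.23
ee_pos: [0.5585, -0.0588, 0.3647]
tcp_rot: [0.707, 0.708, -0.0, -0.001]
wrist_force: [-0.3, 0.5, 0.1]
grip_width: 0.0927
```

```bash
python3 -c "
from h import *
c=snap('wrist','w8');p=pose();print(p[0],np.degrees(p[1]))
"
```

```text
[ 0.55860021 -0.0590581   0.36493641] 90.04733337899476
```

View pics/w8.png

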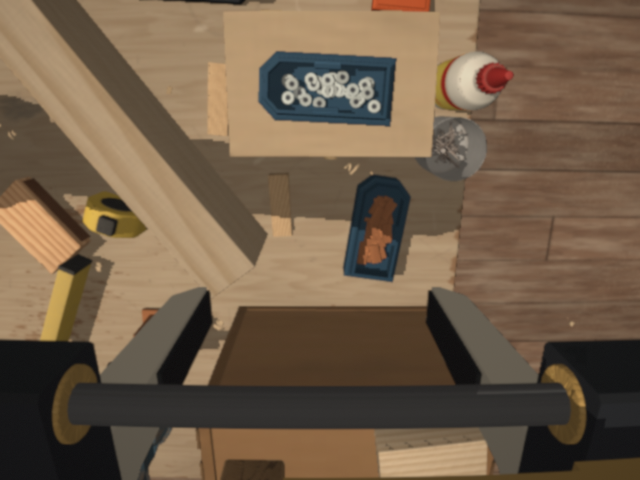

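Tray C sits on the case at (325,90) with its cut end left. Tray D is between case and chest at (377,228), cut end up. The wedges are at (217,100) and (280,205), and the chest edge is at row 307.

```bash
python3 -c "
from h import *
c=load('w8');P=cloud(c)
print('case z',P[145,250],P[20,300],'edges',P[155,240],P[150,425])
print('chest',P[312,250],P[312,420],P[340,330])
print('bottle',P[75,495],P[75,480],'cup',P[125,450])
print('C',fit(c,(325,90),P[145,250,2]+.042,'blue',80))
print('D',fit(c,(377,228),.042,'blue',70))
print('wedge',P[100,217],P[205,280], 'beam end',P[265,240],P[235,262])
"
```

```text
case z [ 0.48726024 -0.01273338  0.07640701] [0.53961796 0.10597842 0.0746607 ] edges [ 0.47612882 -0.02307005  0.07455262] [ 0.6675495  -0.01747694  0.07512449]
chest [ 0.46844047 -0.23057127  0.02017303] [ 0.68997231 -0.23046817  0.01999072] [ 0.57094925 -0.23134659  0.08812689]
bottle [0.70028259 0.05105164 0.15894206] [0.6952605  0.05231578 0.1385283 ] cup [0.70698312 0.00618748 0.02383476]
C {'c': array([564.5,  41.2]), 'size': array([111.4,  48.9]), 'yaw': 177.2, 'z': array([116.4, 117.7, 118.8]), 'n': 1478, 'ends': (34, 48)}
D {'c': array([ 627.4, -116. ]), 'size': array([113.3,  49.5]), 'yaw': 81.65, 'z': array([37.9, 41.2, 42.5]), 'n': 916, 'ends': (31, 49)}
wedge [0.44056958 0.03315768 0.01022704] [ 0.51056274 -0.09001253  0.01261809] beam end [ 0.47829981 -0.12858747  0.11705097] [ 0.48904754 -0.12418208  0.02598294]
```

```bash
python3 -c "
from h import *
p=pose();print(p[0],np.degrees(p[1]))
plan(p,[(.5645,.042,.21,-2.8,10)])
"
```

```text
[ 0.55860021 -0.0590581   0.36493641] 90.04733337899476
[[[10.1,0.6,15.5],0.162],[[10.1,-1.0,15.5],0.162],[[9.8,-2.7,15.5],0.162],[[9.2,-4.2,15.5],0.162],[[8.4,-5.6,15.5],0.162],[[7.4,-6.9,15.5],0.162],[[6.2,-8.0,15.5],0.162],[[4.8,-8.9,15.5],0.162],[[3.3,-9.6,15.5],0.162],[[1.8,-9.9,15.4],0.162]]
```

{"name": "jog_arm", "arguments": {
  "deltas": [
    [[10, 0.6, 15.5], 0.162],
    [[10, -1, 15.5], 0.162],
    [[9.8, -2.7, 15.5], 0.162],
    [[9.2, -4.2, 15.5], 0.162],
    [[8.4, -5.6, 15.5], 0.162],
    [[7.4, -6.9, 15.5], 0.162],
    [[6.2, -8, 15.5], 0.162],
    [[4.8, -8.9, 15.5], 0.162],
    [[3.3, -9.6, 15.5], 0.162],
    [[1.8, -9.9, 15.5], 0.162]
  ]
}}

```text
clock: 21.52
ee_pos: [0.565, 0.0418, 0.2098]
tcp_rot: [1.0, -0.027, 0.0, -0.0]
wrist_force: [0.8, -0.6, 0.0]
grip_width: 0.0931
```

{"name": "jog_arm", "arguments": {
  "deltas": [
    [[0, 0, 0], 0],
    [[0, 0, 0], 0],
    [[0, 0, 0], 0]
  ]
}}

```text
clock: 21.9
ee_pos: [0.5657, 0.0397, 0.2111]
tcp_rot: [1.0, -0.025, 0.001, -0.0]
wrist_force: [-0.6, 0.4, -0.2]
grip_width: 0.0931
```

```bash
python3 -c "
from h import *
c=snap('wrist','w9');p=pose();print(p[0],np.degrees(p[1]))
f=fit(c,(318,240),.118,'blue',110); print(f)
x,y=f['c']/1000; a=p[1]
plan(p,[(x-.001*np.cos(a),y-.001*np.sin(a),.0925,(f['yaw']+90)%180-90,5)])
"
```

```text
[0.56558944 0.03979116 0.2110083 ] -2.9244026491401307
{'c': array([566.3,  41.6]), 'size': array([111.3,  48.1]), 'yaw': 177.09, 'z': array([115.5, 117.6, 118.5]), 'n': 3133, 'ends': (36, 48)}
[[[-0.1,-0.4,23.7],-0.0],[[-0.1,-0.4,23.7],-0.0],[[-0.1,-0.3,23.7],-0.0],[[-0.0,-0.4,23.7],-0.0],[[-0.1,-0.3,23.7],-0.0]]
```

{"name": "jog_arm", "arguments": {
  "deltas": [
    [[0, -0.5, 30], 0],
    [[0, -0.5, 30], 0],
    [[0, -0.5, 32], 0],
    [[0, -0.3, 18], 0],
    [[0, 0, 8], 0],
    [[0, 0, 0], 0],
    [[0, 0, 0], 0]
  ]
}}

```text
clock: 22.82
ee_pos: [0.5661, 0.042, 0.0932]
tcp_rot: [1.0, -0.026, 0.001, -0.0]
wrist_force: [0.7, -0.9, 0.3]
grip_width: 0.0927
```

{"name": "jog_arm", "arguments": {
  "deltas": [
    [[0, 0, 0], 0],
    [[0, 0, 0], 0],
    [[0, 0, 0], 0],
    [[0, 0, 0], 0],
    [[0, 0, 0], 0],
    [[0, 0, 0], 0]
  ],
  "jaw": 0.5
}}

```text
clock: 23.58
ee_pos: [0.5654, 0.042, 0.0923]
tcp_rot: [1.0, -0.026, 0.0, 0.0]
wrist_force: [0.1, -1.1, 1.7]
grip_width: 0.0618
```

{"name": "jog_arm", "arguments": {
  "deltas": [
    [[0, 0, -20], 0],
    [[0, 0, -40], 0],
    [[0, 0, -40], 0],
    [[0, 0, -20], 0],
    [[0, 0, 0], 0],
    [[0, 0, 0], 0],
    [[0, 0, 0], 0]
  ]
}}

```text
clock: 24.45
ee_pos: [0.5644, 0.0424, 0.2106]
tcp_rot: [1.0, -0.026, -0.002, 0.0]
wrist_force: [0.2, -0.4, -1.8]
grip_width: 0.0618
```

```bash
python3 -c "
from h import *
c=snap('wrist','w10');p=pose();print(p[0],np.degrees(p[1]))
f=fit(c,(318,240),p[0][2]+.026,'blue',135);print(f)
d=f['c']/1000-p[0][:2]; print('end',d@[np.cos(p[1]),np.sin(p[1])]*1000+max(f['size'])/2)
plan(p,[(.4172,.179,.15,-184.2,16)])
"
```

```text
[0.56456455 0.04232821 0.21078757] -2.9329052874522006
{'c': array([590.5,  41.7]), 'size': array([61.7, 47.6]), 'yaw': -2.95, 'z': array([233.9, 235.9, 236.7]), 'n': 6234, 'ends': (47, 47)}
end 56.78361796278479
[[[-9.6,-8.1,3.8],-0.195],[[-7.9,-9.8,3.8],-0.195],[[-5.9,-11.1,3.8],-0.195],[[-3.6,-12.0,3.8],-0.195],[[-1.2,-12.5,3.8],-0.195],[[1.3,-12.5,3.8],-0.195],[[3.7,-12.0,3.8],-0.195],[[5.9,-11.1,3.8],-0.195],[[8.0,-9.7,3.8],-0.195],[[9.7,-8.0,3.8],-0.195],[[11.0,-6.0,3.8],-0.195],[[12.0,-3.7,3.8],-0.195],[[12.5,-1.3,3.8],-0.195],[[12.5,1.1,3.8],-0.195],[[12.1,3.5,3.8],-0.195],[[11.1,5.8,3.8],-0.195]]
```

```bash
python3 -c "
from h import *
plan(pose(),[(.4172,.179,.15,-184.2,18)])
"
```

```text
[[[-8.6,-7.2,3.4],-0.173],[[-7.2,-8.5,3.4],-0.173],[[-5.6,-9.6,3.4],-0.173],[[-3.9,-10.5,3.4],-0.173],[[-2.0,-11.0,3.4],-0.173],[[-0.1,-11.2,3.4],-0.173],[[1.8,-11.0,3.4],-0.173],[[3.7,-10.5,3.4],-0.173],[[5.4,-9.7,3.4],-0.173],[[7.0,-8.7,3.4],-0.173],[[8.4,-7.3,3.3],-0.173],[[9.6,-5.8,3.4],-0.173],[[10.4,-4.0,3.3],-0.173],[[11.0,-2.2,3.4],-0.173],[[11.2,-0.2,3.3],-0.173],[[11.0,1.7,3.4],-0.173],[[10.6,3.5,3.3],-0.173],[[9.8,5.3,3.4],-0.173]]
```

{"name": "jog_arm", "arguments": {
  "deltas": [
    [[-8.6, -7.2, 2], -0.173],
    [[-7.2, -8.5, 2], -0.173],
    [[-5.6, -9.6, 2], -0.173],
    [[-3.9, -10.5, 2], -0.173],
    [[-2, -11, 2], -0.173],
    [[-0.1, -11.2, 2], -0.173],
    [[1.8, -11, 2], -0.173],
    [[3.7, -10.5, 2], -0.173],
    [[5.4, -9.7, 2], -0.173],
    [[7, -8.7, 2], -0.173]
  ]
}}

```text
clock: 25.75
ee_pos: [0.4829, 0.118, 0.1915]
tcp_rot: [0.666, 0.746, -0.001, -0.0]
wrist_force: [0.8, 0.2, -0.8]
grip_width: 0.062
```

{"name": "jog_arm", "arguments": {
  "deltas": [
    [[8.4, -7.3, 5], -0.173],
    [[9.6, -5.8, 5], -0.173],
    [[10.4, -4, 10], -0.173],
    [[11, -2.2, 10], -0.173],
    [[11.2, -0.2, 10], -0.173],
    [[11, 1.7, 10], -0.173],
    [[10.6, 3.5, 10], -0.173],
    [[9.8, 5.3, 8], -0.173]
  ]
}}

```text
clock: 26.75
ee_pos: [0.4176, 0.1787, 0.1233]
tcp_rot: [0.037, 0.999, -0.0, -0.001]
wrist_force: [0.9, 0.7, -0.7]
grip_width: 0.062
```

{"name": "jog_arm", "arguments": {
  "deltas": [
    [[0, 0, 0], 0],
    [[0, 0, 0], 0],
    [[0, 0, 0], 0]
  ]
}}

```text
clock: 27.12
ee_pos: [0.4186, 0.1785, 0.1244]
tcp_rot: [0.041, 0.999, -0.0, 0.0]
wrist_force: [0.9, -0.6, -0.5]
grip_width: 0.0617
```

```bash
python3 -c "
from h import *
p=pose();print(p[0],np.degrees(p[1]))
plan(p,[(.4172,.179,.106,-184.2,2)])
"
```

```text
[0.4186264  0.17848777 0.12438453] 175.3478702406878
[[[0.7,0.2,9.2],-0.004],[[0.8,0.2,9.2],-0.004]]
```

{"name": "jog_arm", "arguments": {
  "deltas": [
    [[1.2, -0.4, 10], -0.008],
    [[0, 0, 10], 0],
    [[0, 0, 5], 0],
    [[0, 0, 3], 0],
    [[0, 0, 3], 0],
    [[0, 0, 3], 0],
    [[0, 0, 3], 0],
    [[0, 0, 2], 0],
    [[0, 0, 0.5], 0],
    [[0, 0, 0], 0]
  ]
}}

```text
clock: 28.38
ee_pos: [0.4168, 0.1786, 0.0859]
tcp_rot: [0.035, 0.999, -0.0, 0.0]
wrist_force: [-2.5, -0.8, 10.0]
grip_width: 0.0619
```

{"name": "jog_arm", "arguments": {
  "deltas": [
    [[0, 0, -1], 0],
    [[0, 0, 0], 0],
    [[0, 0, 0], 0],
    [[0, 0, -30], 0],
    [[0, 0, -50], 0],
    [[0, 0, -40], 0],
    [[0, 0, 0], 0],
    [[0, 0, 0], 0]
  ],
  "jaw": 1
}}

```text
clock: 29.38
ee_pos: [0.4162, 0.178, 0.2049]
tcp_rot: [0.035, 0.999, -0.0, -0.001]
wrist_force: [-0.5, -0.3, -1.3]
grip_width: 0.0927
```

```bash
python3 -c "
from h import *
c=snap('wrist','w11');p=pose();print(p[0],np.degrees(p[1]))
print('stack',fit(c,(318,240),.112,'blue',135))
plan(p,[(.628,-.115,.19,81.65,10)])
"
```

```text
[0.41587729 0.17791917 0.20440056] 175.94388446960818
stack {'c': array([415.3, 179. ]), 'size': array([111.9,  48. ]), 'yaw': -4.07, 'z': array([109.5, 111.3, 112.2]), 'n': 3119, 'ends': (48, 34)}
[[[-23.2,-27.7,1.4],0.165],[[-27.5,-23.5,1.4],0.165],[[-31.0,-18.7,1.5],0.165],[[-33.6,-13.4,1.4],0.165],[[-35.3,-7.7,1.5],0.165],[[-36.1,-1.7,1.4],0.165],[[-35.9,4.2,1.5],0.165],[[-34.8,10.1,1.4],0.165],[[-32.6,15.6,1.5],0.165],[[-29.6,20.8,1.4],0.165]]
```

{"name": "jog_arm", "arguments": {
  "deltas": [
    [[-23.2, -27.7, 0], 0.165],
    [[-27.5, -23.5, 0], 0.165],
    [[-31, -18.7, 0], 0.165],
    [[-33.6, -13.4, 0], 0.165],
    [[-35.3, -7.7, 0], 0.165],
    [[-36, -1.7, 0], 0.165],
    [[-35.9, 4.2, 0], 0.165],
    [[-34.8, 10, 0], 0.165],
    [[-32.6, 15.6, 0], 0.165],
    [[-29.6, 20.8, 0], 0.165]
  ]
}}

```text
clock: 30.68
ee_pos: [0.6283, -0.115, 0.2032]
tcp_rot: [0.76, 0.65, -0.002, -0.001]
wrist_force: [-0.2, -0.5, 0.1]
grip_width: 0.0933
```

{"name": "jog_arm", "arguments": {
  "deltas": [
    [[0, 0, 20], 0],
    [[0, 0, 20], 0],
    [[0, 0, 10], 0],
    [[0, 0, 0], 0],
    [[0, 0, 0], 0],
    [[0, 0, 0], 0]
  ]
}}

```text
clock: 31.42
ee_pos: [0.6292, -0.1144, 0.1565]
tcp_rot: [0.758, 0.652, 0.0, 0.001]
wrist_force: [0.2, -0.8, -0.4]
grip_width: 0.093
```

```bash
python3 -c "
from h import *
c=snap('wrist','w12');p=pose();print(p[0],np.degrees(p[1]))
f=fit(c,(318,240),.042,'blue',110); print(f)
x,y=f['c']/1000; a=p[1]
plan(p,[(x-.001*np.cos(a),y-.001*np.sin(a),.016,f['yaw'],5)])
"
```

```text
[ 0.62912176 -0.11437562  0.15647341] 81.41027986919472
{'c': array([ 628.5, -115.8]), 'size': array([112.2,  48.1]), 'yaw': 81.75, 'z': array([39.3, 41.4, 42.3]), 'n': 2572, 'ends': (33, 48)}
[[[-0.5,-0.1,28.1],-0.001],[[-0.5,-0.1,28.1],-0.001],[[-0.5,-0.1,28.1],-0.001],[[-0.5,-0.1,28.1],-0.001],[[-0.5,-0.0,28.1],-0.001]]
```

{"name": "jog_arm", "arguments": {
  "deltas": [
    [[-0.5, 0, 30], 0],
    [[-0.5, 0, 40], 0],
    [[-0.5, 0, 40], 0],
    [[-0.5, 0, 22], 0],
    [[-0.5, 0, 8], -0.005],
    [[0, 0, 0], 0],
    [[0, 0, 0], 0]
  ]
}}

```text
clock: 32.35
ee_pos: [0.6294, -0.117, 0.0171]
tcp_rot: [0.756, 0.654, 0.001, 0.001]
wrist_force: [-0.2, 0.2, 0.9]
grip_width: 0.093
```

{"name": "jog_arm", "arguments": {
  "deltas": [
    [[0, 0, 0], 0],
    [[0, 0, 0], 0],
    [[0, 0, 0], 0],
    [[0, 0, 0], 0],
    [[0, 0, 0], 0],
    [[0, 0, 0], 0]
  ],
  "jaw": 0.5
}}

```text
clock: 33.1
ee_pos: [0.6285, -0.1168, 0.0158]
tcp_rot: [0.756, 0.654, 0.0, 0.0]
wrist_force: [-0.4, 0.4, 1.6]
grip_width: 0.0617
```

{"name": "jog_arm", "arguments": {
  "deltas": [
    [[0, 0, -20], 0],
    [[0, 0, -50], 0],
    [[0, 0, -60], 0],
    [[0, 0, -60], 0],
    [[0, 0, -20], 0],
    [[0, 0, 0], 0],
    [[0, 0, 0], 0],
    [[0, 0, 0], 0]
  ]
}}

```text
clock: 34.1
ee_pos: [0.6273, -0.1165, 0.2237]
tcp_rot: [0.756, 0.654, -0.001, -0.002]
wrist_force: [-0.4, -0.2, -0.8]
grip_width: 0.062
```

```bash
python3 -c "
from h import *
c=snap('wrist','w13');p=pose();print(p[0],np.degrees(p[1]))
f=fit(c,(318,240),p[0][2]+.026,'blue',135);print(f)
d=f['c']/1000-p[0][:2]; print('end',d@[np.cos(p[1]),np.sin(p[1])]*1000+max(f['size'])/2)
plan(p,[(.417,.179,.16,-4.2,10)])
"
```

```text
[ 0.62746686 -0.1165901   0.22390333] 81.69249822376432
{'c': array([630.8, -89.8]), 'size': array([61.6, 47.7]), 'yaw': 81.56, 'z': array([247.1, 249.3, 250.1]), 'n': 5665, 'ends': (32, 47)}
end 57.790578184807416
[[[26.2,-25.1,6.4],0.15],[[22.2,-28.7,6.4],0.15],[[17.6,-31.7,6.4],0.15],[[12.7,-34.0,6.4],0.15],[[7.5,-35.5,6.4],0.15],[[2.1,-36.2,6.4],0.15],[[-3.4,-36.1,6.4],0.15],[[-8.8,-35.2,6.4],0.15],[[-13.9,-33.6,6.4],0.15],[[-18.8,-31.1,6.3],0.15]]
```

{"name": "jog_arm", "arguments": {
  "deltas": [
    [[26, -25, 0], 0.15],
    [[22, -28.7, 0], 0.15],
    [[17.6, -31.7, 2], 0.15],
    [[12.7, -34, 5], 0.15],
    [[7.5, -35.5, 5], 0.15],
    [[2, -36, 8], 0.15],
    [[-3.4, -36, 10], 0.15],
    [[-8.8, -35, 10], 0.15],
    [[-13.9, -33.6, 15], 0.15],
    [[-18.8, -31, 15], 0.15]
  ]
}}

```text
clock: 35.4
ee_pos: [0.4172, 0.1788, 0.1549]
tcp_rot: [0.999, -0.039, -0.0, 0.0]
wrist_force: [-0.1, 1.3, -2.0]
grip_width: 0.0617
```

{"name": "jog_arm", "arguments": {
  "deltas": [
    [[0, 0, 0], 0],
    [[0, 0, 0], 0],
    [[0, 0, 0], 0]
  ]
}}

```text
clock: 35.78
ee_pos: [0.4192, 0.1767, 0.1561]
tcp_rot: [0.999, -0.038, 0.001, 0.0]
wrist_force: [0.5, -0.0, -1.7]
grip_width: 0.0619
```

```bash
python3 -c "
from h import *
cams.read_camera('scene');p=pose();print(p[0],np.degrees(p[1]))
plan(p,[(.416,.179,.13,-4.2,1)])
"
```

```text
[0.41911893 0.17673277 0.15607667] -4.367890887079021
[[[-3.3,-2.0,26.1],-0.003]]
```

{"name": "jog_arm", "arguments": {
  "deltas": [
    [[-3, -1.8, 10], -0.003],
    [[0, 0, 10], 0],
    [[0, 0, 5], 0],
    [[0, 0, 3], 0],
    [[0, 0, 3], 0],
    [[0, 0, 3], 0],
    [[0, 0, 3], 0],
    [[0, 0, 2.5], 0],
    [[0, 0, 1], 0],
    [[0, 0, 0], 0]
  ]
}}

```text
clock: 37.08
ee_pos: [0.4166, 0.1794, 0.1158]
tcp_rot: [0.999, -0.036, 0.001, -0.0]
wrist_force: [2.6, -3.2, 4.4]
grip_width: 0.0619
```

{"name": "jog_arm", "arguments": {
  "deltas": [
    [[0, 0, -1], 0],
    [[0, 0, 0], 0],
    [[0, 0, 0], 0],
    [[0, 0, -30], 0],
    [[0, 0, -50], 0],
    [[0, 0, -40], 0],
    [[0, 0, 0], 0],
    [[0, 0, 0], 0]
  ],
  "jaw": 1
}}

```text
clock: 38.08
ee_pos: [0.4141, 0.1799, 0.2353]
tcp_rot: [0.999, -0.035, -0.001, 0.0]
wrist_force: [-0.5, -0.5, -0.2]
grip_width: 0.0931
```

```bash
python3 -c "
from h import *
c=snap('wrist','w14');p=pose();print(p[0],np.degrees(p[1]))
print('stack',fit(c,(318,240),.142,'blue',135))
plan(p,[(.650,.190,.18,85.7,10)])
"
```

```text
[0.41393705 0.17977981 0.23487297] -4.050738367308785
stack {'c': array([417.8, 179.9]), 'size': array([110.,  48.]), 'yaw': -4.19, 'z': array([138.6, 141.2, 142.2]), 'n': 2077, 'ends': (41, 33)}
[[[23.5,-2.7,5.5],-0.157],[[23.6,1.0,5.5],-0.157],[[23.2,4.7,5.5],-0.157],[[22.1,8.3,5.5],-0.157],[[20.6,11.6,5.5],-0.157],[[18.5,14.7,5.5],-0.157],[[16.0,17.4,5.5],-0.157],[[13.0,19.7,5.5],-0.157],[[9.8,21.5,5.4],-0.157],[[6.4,22.7,5.5],-0.157]]
```

{"name": "jog_arm", "arguments": {
  "deltas": [
    [[23.5, -2.7, 5], -0.157],
    [[23.6, 1, 5], -0.157],
    [[23.2, 4.7, 5], -0.157],
    [[22, 8.3, 6], -0.157],
    [[20.6, 11.6, 6], -0.157],
    [[18.5, 14.7, 6], -0.157],
    [[16, 17.4, 10], -0.157],
    [[13, 19.7, 10], -0.157],
    [[9.8, 21.5, 10], -0.157],
    [[6.4, 22.7, 10], -0.157]
  ]
}}

```text
clock: 39.38
ee_pos: [0.6506, 0.1896, 0.1601]
tcp_rot: [0.73, 0.683, -0.002, -0.001]
wrist_force: [0.0, 0.1, 1.2]
grip_width: 0.0927
```

{"name": "jog_arm", "arguments": {
  "deltas": [
    [[0, 0, 0], 0],
    [[0, 0, 0], 0],
    [[0, 0, 0], 0],
    [[0, 0, 0], 0]
  ]
}}

```text
clock: 39.88
ee_pos: [0.6507, 0.1903, 0.1637]
tcp_rot: [0.732, 0.681, 0.0, 0.0]
wrist_force: [0.6, 0.1, 0.4]
grip_width: 0.0931
```

```bash
python3 -c "
from h import *
c=snap('wrist','w15');p=pose();print(p[0],np.degrees(p[1]))
print('lid',fit(c,(318,240),.017,'orange',130))
print('turret',fit(c,(318,260),.047,'any',90))
"
```

```text
[0.65082944 0.1902583  0.16371225] 85.88468337861946
lid {'c': array([651.1, 190.7]), 'size': array([123.9,  60.8]), 'yaw': 85.71, 'z': array([15.9, 17.3, 18.4]), 'n': 9623, 'ends': (38, 59)}
turret {'c': array([642., 161.]), 'size': array([101.3,  64. ]), 'yaw': 90.04, 'z': array([43.8, 46.4, 48.4]), 'n': 3123, 'ends': (37, 59)}
```

View pics/w15.png

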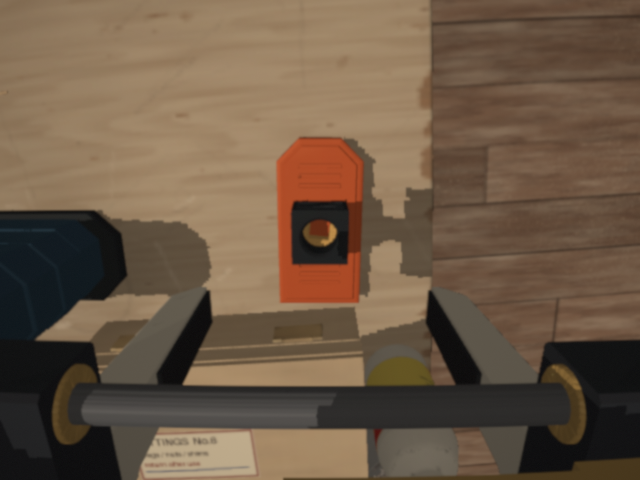

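The lid is at (320,225), unmoved, with its turret at (320,233). Grasping the turret.

{"name": "jog_arm", "arguments": {
  "deltas": [
    [[0, 0, 40], 0],
    [[0, 0, 40], 0],
    [[0, 0, 30], 0],
    [[0, 0, 16], 0],
    [[0, 0, 5.5], 0],
    [[0, 0, 0], 0],
    [[0, 0, 0], 0]
  ]
}}

```text
clock: 40.8
ee_pos: [0.6521, 0.1902, 0.0331]
tcp_rot: [0.732, 0.681, 0.001, 0.001]
wrist_force: [-0.2, 0.5, 0.5]
grip_width: 0.0927
```

{"name": "jog_arm", "arguments": {
  "deltas": [
    [[0, 0, 0], 0],
    [[0, 0, 0], 0],
    [[0, 0, 0], 0],
    [[0, 0, 0], 0],
    [[0, 0, 0], 0],
    [[0, 0, 0], 0],
    [[0, 0, 0], 0],
    [[0, 0, 0], 0]
  ],
  "jaw": 0.3,
  "force": 25
}}

```text
clock: 41.8
ee_pos: [0.6512, 0.19, 0.0316]
tcp_rot: [0.732, 0.681, -0.0, 0.0]
wrist_force: [0.0, -0.2, -0.4]
grip_width: 0.0373
```

{"name": "jog_arm", "arguments": {
  "deltas": [
    [[0, 0, -20], 0],
    [[0, 0, -50], 0],
    [[0, 0, -60], 0],
    [[0, 0, -60], 0],
    [[0, 0, -20], 0],
    [[0, 0, 0], 0],
    [[0, 0, 0], 0],
    [[0, 0, 0], 0],
    [[0, 0, 0], 0]
  ]
}}

```text
clock: 42.92
ee_pos: [0.6506, 0.1898, 0.2402]
tcp_rot: [0.732, 0.681, -0.001, -0.001]
wrist_force: [-0.5, -0.6, -2.5]
grip_width: 0.0375
```

```bash
python3 -c "
from h import *
c=snap('wrist','w16');p=pose();print(p[0],np.degrees(p[1]))
f=fit(c,(318,180),p[0][2]-.0137,'orange',150);print(f)
a=p[1];d=f['c']/1000-p[0][:2]; print('end',d@[np.cos(a),np.sin(a)]*1000+max(f['size'])/2,'lat',d@[np.sin(a),-np.cos(a)]*1000)
plan(p,[(.4165,.179,.21,-4.2,10)])
"
```

```text
[0.6507912  0.18985023 0.24052616] 85.87765028959326
{'c': array([652.2, 217.9]), 'size': array([71., 60.]), 'yaw': -94.48, 'z': array([224.5, 225.9, 226.9]), 'n': 15397, 'ends': (37, 14)}
end 63.578478317931264 lat -0.6112501488814467
[[[-2.8,-23.3,3.1],0.157],[[-6.4,-22.6,3.0],0.157],[[-9.8,-21.3,3.1],0.157],[[-13.0,-19.5,3.0],0.157],[[-15.9,-17.2,3.1],0.157],[[-18.4,-14.5,3.0],0.157],[[-20.5,-11.5,3.1],0.157],[[-22.0,-8.1,3.0],0.157],[[-23.0,-4.6,3.1],0.157],[[-23.4,-0.9,3.0],0.157]]
```

{"name": "jog_arm", "arguments": {
  "deltas": [
    [[-2.8, -23.3, 0], 0.157],
    [[-6.4, -22.6, 0], 0.157],
    [[-9.8, -21.3, 0], 0.157],
    [[-13, -19.5, 0], 0.157],
    [[-15.9, -17.2, 0], 0.157],
    [[-18.4, -14.5, 5], 0.157],
    [[-20.5, -11.5, 5], 0.157],
    [[-22, -8, 5], 0.157],
    [[-23, -4.6, 10], 0.157],
    [[-23.4, -0.9, 10], 0.157]
  ]
}}

```text
clock: 44.22
ee_pos: [0.4163, 0.1792, 0.2065]
tcp_rot: [0.999, -0.038, 0.0, -0.0]
wrist_force: [0.6, 0.5, -1.5]
grip_width: 0.0379
```

{"name": "jog_arm", "arguments": {
  "deltas": [
    [[0, 0, 0], 0],
    [[0, 0, 0], 0],
    [[0, 0, 0], 0],
    [[0, 0, 0], 0]
  ]
}}

```text
clock: 44.72
ee_pos: [0.4178, 0.1789, 0.2069]
tcp_rot: [0.999, -0.036, 0.001, -0.0]
wrist_force: [0.5, -0.6, -1.7]
grip_width: 0.0377
```

```bash
python3 -c "
from h import *
cams.read_camera('scene');p=pose();print(p[0],np.degrees(p[1]))
plan(p,[(.416,.179,.176,-4.1,1)])
"
```

```text
[0.41758966 0.17888498 0.20679588] -4.084448242110696
[[[-1.6,-0.0,30.8],0.0]]
```

{"name": "jog_arm", "arguments": {
  "deltas": [
    [[-1.6, 0, 10], 0],
    [[0, 0, 12], 0],
    [[0, 0, 8], 0],
    [[0, 0, 3], 0],
    [[0, 0, 3], 0],
    [[0, 0, 3], 0],
    [[0, 0, 3], 0],
    [[0, 0, 2.5], 0],
    [[0, 0, 1], 0],
    [[0, 0, 0], 0]
  ]
}}

```text
clock: 46.02
ee_pos: [0.4152, 0.1791, 0.1614]
tcp_rot: [0.999, -0.036, -0.0, -0.0]
wrist_force: [-1.2, -0.4, 2.2]
grip_width: 0.0377
```

{"name": "jog_arm", "arguments": {
  "deltas": [
    [[0, 0, 1], 0],
    [[0, 0, 0], 0]
  ]
}}

```text
clock: 46.28
ee_pos: [0.4153, 0.1791, 0.1614]
tcp_rot: [0.999, -0.036, -0.0, -0.0]
wrist_force: [-3.6, -1.8, 10.8]
grip_width: 0.0381
```

{"name": "jog_arm", "arguments": {
  "deltas": [
    [[0, 0, -1], 0],
    [[0, 0, 0], 0],
    [[0, 0, 0], 0],
    [[0, 0, -30], 0],
    [[0, 0, -50], 0],
    [[0, 0, -60], 0],
    [[0, 0, 0], 0],
    [[0, 0, 0], 0]
  ],
  "jaw": 1
}}

```text
clock: 47.28
ee_pos: [0.4147, 0.1791, 0.3005]
tcp_rot: [0.999, -0.035, -0.001, 0.0]
wrist_force: [0.3, -1.1, -1.4]
grip_width: 0.0936
```

```bash
python3 -c "
from h import *
c=snap('wrist','w17');p=pose();print(p[0],np.degrees(p[1]))
print('lid',fit(c,(318,240),.147,'orange',130))
P=cloud(c);q=P[(np.abs(P[...,2]-.177)<.005)&(np.hypot(P[...,0]-.417,P[...,1]-.179)<.03)];print(len(q),np.median(q,0))
plan(p,[(.36,-.24,.30,0,9)])
"
```

```text
[0.41437633 0.17894544 0.299893  ] -4.069045196178845
lid {'c': array([414.8, 179.8]), 'size': array([124.6,  61. ]), 'yaw': -3.98, 'z': array([145.9, 147.3, 148.4]), 'n': 9238, 'ends': (60, 38)}
2192 [0.41455183 0.17985194 0.17631706]
[[[-2.7,46.9,-0.0],-0.008],[[-3.1,46.8,-0.0],-0.008],[[-3.5,46.8,-0.0],-0.008],[[-3.8,46.8,-0.0],-0.008],[[-4.2,46.7,-0.0],-0.008],[[-4.6,46.7,-0.0],-0.008],[[-5.0,46.7,-0.0],-0.008],[[-5.4,46.7,-0.1],-0.008],[[-5.7,46.6,-0.0],-0.008]]
```

View pics/w17.png

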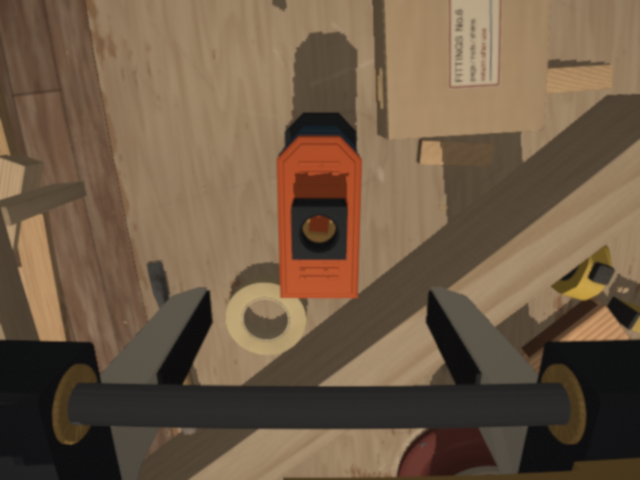

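The lid is home: plate at 147.3 mm against 147 nominal, cut ends aligned, well at (319,229). Now the key.

```bash
python3 -c "
from h import *
p=pose()
plan(p,[(.38,-.25,.32,180,18)])
"
```

```text
[[[-0.2,23.9,-1.1],0.171],[[3.9,23.6,-1.1],0.171],[[7.8,22.6,-1.1],0.171],[[11.5,20.9,-1.1],0.171],[[14.9,18.7,-1.1],0.171],[[17.9,15.8,-1.1],0.171],[[20.3,12.6,-1.1],0.171],[[22.2,8.9,-1.1],0.171],[[23.4,5.0,-1.1],0.171],[[23.9,1.0,-1.1],0.171],[[23.7,-3.1,-1.1],0.171],[[22.8,-7.1,-1.1],0.171],[[21.3,-10.9,-1.2],0.171],[[19.1,-14.3,-1.1],0.171],[[16.4,-17.4,-1.2],0.171],[[13.2,-19.9,-1.1],0.171],[[9.7,-21.9,-1.2],0.171],[[5.7,-23.3,-1.1],0.171]]
```

```bash
python3 -c "
from h import *
p=pose()
plan(p,[(.398,-.03,.32,88,10),(.38,-.25,.32,180,10)])
"
```

```text
[[[-0.2,21.0,-2.0],-0.161],[[-3.5,20.7,-2.0],-0.161],[[-6.8,19.8,-2.0],-0.161],[[-9.9,18.5,-2.0],-0.161],[[-12.7,16.7,-2.0],-0.161],[[-15.2,14.4,-2.0],-0.161],[[-17.3,11.8,-2.0],-0.161],[[-19.0,8.9,-2.0],-0.161],[[-20.1,5.7,-2.1],-0.161],[[-20.8,2.4,-2.0],-0.161]]
[[[-22.0,-1.1,-0.0],-0.16],[[-21.6,-4.6,-0.0],-0.16],[[-20.6,-8.0,-0.0],-0.16],[[-19.1,-11.2,-0.0],-0.16],[[-17.0,-14.0,-0.0],-0.16],[[-14.6,-16.6,-0.0],-0.16],[[-11.7,-18.7,-0.0],-0.16],[[-8.6,-20.3,-0.0],-0.16],[[-5.3,-21.4,-0.0],-0.16],[[-1.8,-22.0,-0.0],-0.16]]
```

```bash
python3 -c "
from h import *
p=pose()
plan(p,[(.46,-.03,.32,88,10),(.39,-.25,.32,180,10)])
"
```

```text
[[[6.0,20.5,-2.0],-0.161],[[2.7,21.2,-2.0],-0.161],[[-0.8,21.4,-2.0],-0.161],[[-4.2,21.0,-2.0],-0.161],[[-7.5,20.0,-2.0],-0.161],[[-10.6,18.6,-2.0],-0.161],[[-13.4,16.6,-2.0],-0.161],[[-15.9,14.3,-2.0],-0.161],[[-18.1,11.5,-2.1],-0.161],[[-19.6,8.5,-2.0],-0.161]]
[[[-22.2,-6.3,-0.0],-0.16],[[-20.9,-9.8,-0.0],-0.16],[[-19.1,-13.0,-0.0],-0.16],[[-16.8,-15.8,-0.0],-0.16],[[-14.1,-18.3,-0.0],-0.16],[[-11.0,-20.3,-0.0],-0.16],[[-7.6,-21.8,-0.0],-0.16],[[-4.0,-22.7,-0.0],-0.16],[[-0.3,-23.1,-0.0],-0.16],[[3.4,-22.9,-0.0],-0.16]]
```

{"name": "jog_arm", "arguments": {
  "deltas": [
    [[6, 20.5, -2], -0.161],
    [[2.7, 21.2, -2], -0.161],
    [[-0.8, 21.4, -2], -0.161],
    [[-4.2, 21, -2], -0.161],
    [[-7.5, 20, -2], -0.161],
    [[-10.6, 18.6, -2], -0.161],
    [[-13.4, 16.6, -2], -0.161],
    [[-15.9, 14.3, -2], -0.161],
    [[-18, 11.5, -2], -0.161],
    [[-19.6, 8.5, -2], -0.161]
  ]
}}

```text
clock: 48.58
ee_pos: [0.4602, -0.0303, 0.3192]
tcp_rot: [0.716, 0.698, -0.002, -0.002]
wrist_force: [0.6, 0.2, -0.3]
grip_width: 0.0935
```

{"name": "jog_arm", "arguments": {
  "deltas": [
    [[-22.2, -6.3, 0], -0.16],
    [[-20.9, -9.8, 0], -0.16],
    [[-19, -13, 0], -0.16],
    [[-16.8, -15.8, 0], -0.16],
    [[-14, -18.3, 0], -0.16],
    [[-11, -20.3, 0], -0.16],
    [[-7.6, -21.8, 0], -0.16],
    [[-4, -22.7, 0], -0.16],
    [[-0.3, -23, 0], -0.16],
    [[3.4, -22.9, 0], -0.16]
  ]
}}

```text
clock: 49.82
ee_pos: [0.3898, -0.2496, 0.3192]
tcp_rot: [-0.001, 1.0, 0.001, -0.002]
wrist_force: [0.5, -0.2, 0.1]
grip_width: 0.0935
```

{"name": "jog_arm", "arguments": {
  "deltas": [
    [[0, 0, 0], 0],
    [[0, 0, 0], 0],
    [[0, 0, 0], 0],
    [[0, 0, 0], 0]
  ]
}}

```text
clock: 50.32
ee_pos: [0.3912, -0.2486, 0.3211]
tcp_rot: [0.001, 1.0, 0.0, -0.0]
wrist_force: [-0.7, 0.6, 0.1]
grip_width: 0.0928
```

```bash
python3 -c "
from h import *
c=snap('wrist','w18');p=pose();print(p[0],np.degrees(p[1]))
"
```

```text
[ 0.39116418 -0.24881725  0.32116595] 179.8903387029437
```

View pics/w18.png

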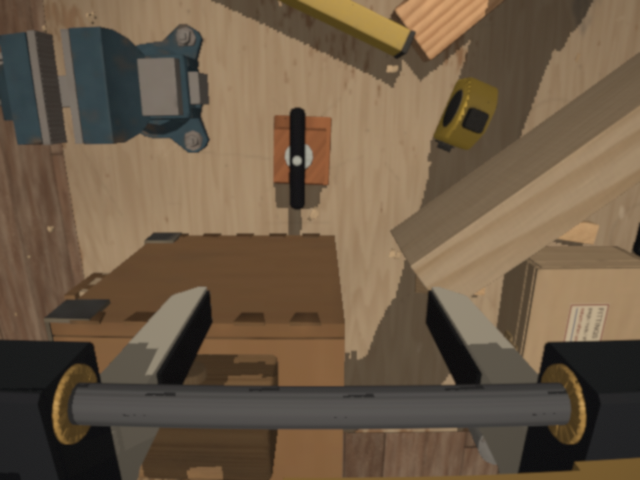

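The key's bar runs from (298,110) to (298,208) over the stand at (302,152). The chest is below it in the picture.

```bash
python3 -c "
from h import *
c=load('w18');p=pose();P=cloud(c)
print('bar z',P[130,298],P[180,298],P[145,298], 'stand',P[125,320],P[175,320],P[140,318])
print(fit(c,(298,158),.102,'any',70))
print('stand',fit(c,(300,152),.064,'any',60))
print('chest',P[238,320],P[238,150],P[300,340])
"
```

```text
bar z [ 0.32694976 -0.26565235  0.10304673] [ 0.37018611 -0.26636459  0.10156291] [ 0.33967951 -0.26589253  0.10189097] stand [ 0.32634803 -0.24665616  0.00770006] [ 0.37139308 -0.24683637  0.06462679] [ 0.33814538 -0.24869622  0.06405621]
{'c': array([ 352.2, -267.6]), 'size': array([88.4, 13.4]), 'yaw': -0.66, 'z': array([ 98.1, 100.7, 102.1]), 'n': 1574, 'ends': (13, 13)}
stand {'c': array([ 353.2, -267. ]), 'size': array([50.1, 49.6]), 'yaw': 87.77, 'z': array([62.5, 63.6, 65.8]), 'n': 1902, 'ends': (49, 49)}
chest [ 0.44979019 -0.24680511  0.01694194] [ 0.44689574 -0.43706108  0.02534701] [ 0.45017018 -0.23183454  0.17797133]
```

```bash
python3 -c "
from h import *
plan(pose(),[(.352,-.2676,.18,179.35,4)])
"
```

```text
[[[9.8,-4.7,35.3],0.002],[[9.8,-4.7,35.3],0.002],[[9.7,-4.8,35.3],0.002],[[9.8,-4.8,35.3],0.002]]
```

{"name": "jog_arm", "arguments": {
  "deltas": [
    [[9.8, -4.7, 35], 0.002],
    [[9.8, -4.7, 35], 0.002],
    [[9.8, -4.7, 35], 0.002],
    [[9.8, -4.7, 35], 0.003],
    [[0, 0, 0], 0],
    [[0, 0, 0], 0],
    [[0, 0, 0], 0]
  ]
}}

```text
clock: 51.25
ee_pos: [0.353, -0.2684, 0.1826]
tcp_rot: [0.005, 1.0, -0.001, 0.002]
wrist_force: [-0.1, 0.2, -1.0]
grip_width: 0.0929
```

```bash
python3 -c "
from h import *
c=snap('wrist','w19');p=pose();print(p[0],np.degrees(p[1]))
print(fit(c,(310,230),.102,'any',110))
"
```

```text
[ 0.35279963 -0.26836268  0.18243142] 179.37808937097725
{'c': array([ 350.8, -267. ]), 'size': array([88.1, 13.2]), 'yaw': 178.98, 'z': array([ 98.2, 100.7, 102. ]), 'n': 3235, 'ends': (13, 13)}
```

{"name": "jog_arm", "arguments": {
  "deltas": [
    [[1.2, 1, 35], 0.003],
    [[0, 0, 35], 0.003],
    [[0, 0, 18], 0],
    [[0, 0, 7], 0],
    [[0, 0, 0], 0],
    [[0, 0, 0], 0]
  ]
}}

```text
clock: 52.05
ee_pos: [0.351, -0.2675, 0.087]
tcp_rot: [0.009, 1.0, -0.001, 0.001]
wrist_force: [-0.2, 0.1, 0.2]
grip_width: 0.0931
```

{"name": "jog_arm", "arguments": {
  "deltas": [
    [[0, 0, 0], 0],
    [[0, 0, 0], 0],
    [[0, 0, 0], 0],
    [[0, 0, 0], 0],
    [[0, 0, 0], 0],
    [[0, 0, 0], 0],
    [[0, 0, 0], 0],
    [[0, 0, 0], 0],
    [[0, 0, 0], 0]
  ],
  "jaw": 0.05,
  "force": 40
}}

```text
clock: 53.18
ee_pos: [0.3504, -0.2672, 0.0862]
tcp_rot: [0.009, 1.0, -0.0, 0.0]
wrist_force: [0.8, -0.8, -0.6]
grip_width: 0.0135
```

{"name": "jog_arm", "arguments": {
  "deltas": [
    [[0, 0, -10], 0],
    [[0, 0, -30], 0],
    [[0, 0, -40], 0],
    [[0, 0, -50], 0],
    [[0, 0, -50], 0],
    [[0, 0, -50], 0],
    [[0, 0, 0], 0],
    [[0, 0, 0], 0],
    [[0, 0, 0], 0]
  ]
}}

```text
clock: 54.3
ee_pos: [0.3494, -0.2662, 0.3146]
tcp_rot: [0.009, 1.0, 0.001, -0.002]
wrist_force: [0.4, 0.1, -0.7]
grip_width: 0.0139
```

```bash
python3 -c "
from h import *
c=snap('wrist','w20');p=pose();print(p[0],np.degrees(p[1]),monitor.read_state()['grip_width'])
c=snap('side','s20')
plan(p,[(.455,-.02,.32,178,8),(.416,.179,.32,176,8)])
"
```

```text
[ 0.34955108 -0.26636103  0.31465841] 178.9815183783251 0.01385080788120235
[[[-12.6,31.0,-0.7],0.002],[[-12.6,31.1,-0.7],0.002],[[-12.5,31.1,-0.7],0.002],[[-12.4,31.1,-0.6],0.002],[[-12.4,31.1,-0.7],0.002],[[-12.3,31.1,-0.6],0.002],[[-12.3,31.2,-0.7],0.002],[[-12.2,31.2,-0.6],0.002]]
[[[5.7,24.7,-0.0],0.005],[[5.8,24.7,-0.0],0.005],[[6.0,24.6,-0.0],0.005],[[6.1,24.6,-0.0],0.005],[[6.2,24.6,-0.0],0.005],[[6.3,24.5,-0.0],0.005],[[6.5,24.5,-0.0],0.005],[[6.5,24.5,-0.0],0.005]]
```

View pics/w20.png

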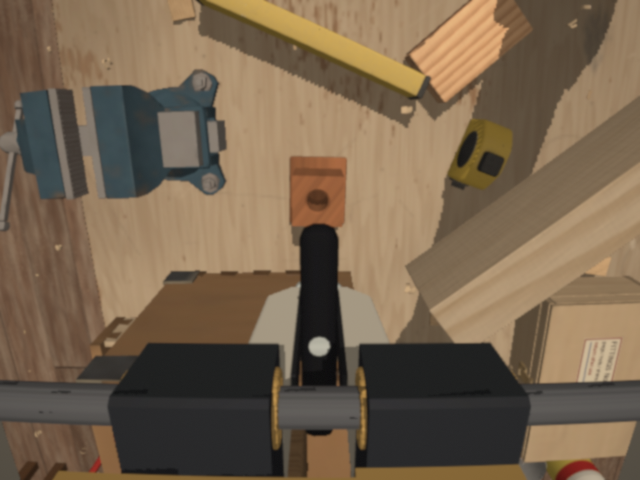

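The key is held, bar end at (319,228), with the empty stand hole at (318,198). I'll check the offset in the grip, and plumb from the side camera.

```bash
python3 -c "
from h import *
c=load('w20');p=pose();P=cloud(c)
z=p[0][2]+.0158
print('bar pts',P[240,319],P[260,319],'end',onz(c,[(319,226)],z),'spot',onz(c,[(319,346)],z),P[346,319])
hsv=cv2.cvtColor(c['p'],cv2.COLOR_RGB2HSV)
m=(c['p'][185:215,300:340].sum(2)<180); v,u=np.nonzero(m); print('hole px',u.mean()+300,v.mean()+185,len(u),onz(c,[(u.mean()+300,v.mean()+185)],.064))
print('stand',fit(c,(318,192),.064,'any',50))
s=load('s20'); t=proj(s,[p[0]+[0,0,.0088],p[0]+[0,0,-.077]]); print(t)
u,v=t.mean(0).astype(int); im=s['p'][v-90:v+90,u-90:u+90]; cv2.imwrite('pics/s20c.png',cv2.resize(im,None,fx=3,fy=3)[:,:,::-1])
"
```

```text
bar pts [ 0.31073828 -0.26482432  0.33007941] [ 0.3179609  -0.26495249  0.33022352] end [[ 0.30561586 -0.26473465  0.33064102]] spot [[ 0.35169703 -0.26555024  0.33064102]] [ 0.35168962 -0.26555013  0.33065326]
hole px 317.4852941176471 198.421568627451 204 [[ 0.35055709 -0.26649591  0.064     ]]
stand {'c': array([ 352.5, -266.7]), 'size': array([50.7, 49.4]), 'yaw': -2.47, 'z': array([62.2, 63.3, 64.4]), 'n': 2224, 'ends': (49, 48)}
[[344.74379673 260.99999026]
 [342.38792333 308.60742661]]
```

View pics/s20c.png

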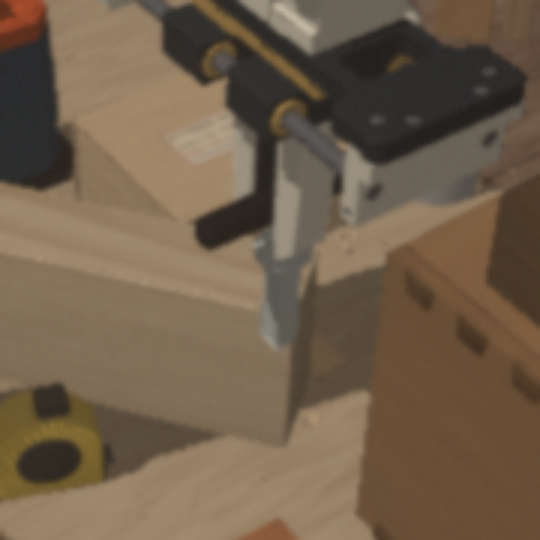

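{"name": "jog_arm", "arguments": {
  "deltas": [
    [[-12.6, 31, 0], 0.002],
    [[-12.6, 31, 0], 0.002],
    [[-12.5, 31, 0], 0.002],
    [[-12.4, 31, 0], 0.002],
    [[-12.4, 31, 0], 0.002],
    [[-12.3, 31, 0], 0.002],
    [[-12.3, 31, 0], 0.002],
    [[-12.2, 31, 0], 0.002]
  ]
}}

```text
clock: 55.4
ee_pos: [0.4558, -0.0206, 0.3153]
tcp_rot: [0.017, 1.0, -0.0, -0.001]
wrist_force: [0.1, -0.5, -1.9]
grip_width: 0.0134
```

{"name": "jog_arm", "arguments": {
  "deltas": [
    [[5.7, 24.7, 0], 0.005],
    [[5.8, 24.7, 0], 0.005],
    [[6, 24.6, 0], 0.005],
    [[6, 24.6, 0], 0.005],
    [[6.2, 24.6, 0], 0.005],
    [[6.3, 24.5, 0], 0.005],
    [[6.5, 24.5, 0], 0.005],
    [[6.5, 24.5, 0], 0.005]
  ]
}}

```text
clock: 56.4
ee_pos: [0.4164, 0.1779, 0.3152]
tcp_rot: [0.037, 0.999, -0.0, -0.001]
wrist_force: [-0.1, -0.3, -1.8]
grip_width: 0.0135
```

{"name": "jog_arm", "arguments": {
  "deltas": [
    [[0, 0, 0], 0],
    [[0, 0, 0], 0],
    [[0, 0, 0], 0],
    [[0, 0, 0], 0]
  ]
}}

```text
clock: 56.9
ee_pos: [0.4171, 0.1765, 0.3161]
tcp_rot: [0.038, 0.999, -0.0, -0.0]
wrist_force: [0.1, 0.6, -0.9]
grip_width: 0.0134
```

```bash
python3 -c "
from h import *
c=snap('wrist','w21');p=pose();print(p[0],np.degrees(p[1]))
f=fit(c,(318,220),.147,'orange',170);print(f)
P=cloud(c);print(P[240,319])
cv2.imwrite('pics/w21c.png',cv2.resize(c['p'][60:310,220:420],None,fx=2,fy=2)[:,:,::-1])
"
```

```text
[0.41709058 0.17671813 0.3161656 ] 175.69843876222694
{'c': array([412.3, 179.7]), 'size': array([121.8,  60.4]), 'yaw': -4.26, 'z': array([145.8, 147.2, 148.3]), 'n': 7327, 'ends': (60, 42)}
[0.37850575 0.18019719 0.33159949]
```

View pics/w21c.png

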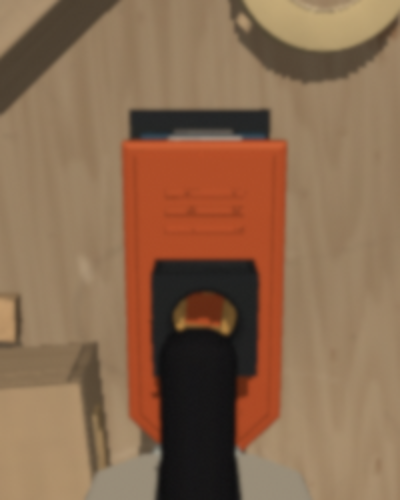

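```bash
cat >> h.py <<'E'
def turret(c,p,zt=.177):
    P=cloud(c); a=p[1]; ex=np.array([np.cos(a),np.sin(a)]); ey=np.array([np.sin(a),-np.cos(a)])
    v,u=np.nonzero((np.abs(P[...,2]-zt)<.006)&(c['p'].max(2)<90)); q=onz(c,np.c_[u,v],zt)[:,:2]-p[0][:2]
    x,y=q@ex*1000,q@ey*1000; k=(abs(x)<35)&(abs(y)<35); x,y=x[k],y[k]
    print('turret tool x',np.percentile(x,[.5,99.5]).round(1),'y',np.percentile(y,[.5,99.5]).round(1),len(x))
E
python3 -c "
from h import *
c=load('w21');p=pose(); turret(c,p)
P=cloud(c);a=p[1]
for v in (225,228,231,235,240,250,260): 
  q=P[v,312:326]; d=q-p[0]; print(v,(d[:,:2]@[np.cos(a),np.sin(a)]*1000).round(1)[[2,7,12]],(d[:,2]*1000).round(1)[[2,7,12]])
k=(abs(P[...,2]-p[0][2]-.0158)<.003); v,u=np.nonzero(k); q=onz(c,np.c_[u,v],p[0][2]+.0158)-p[0]; x=q[:,:2]@[np.cos(a),np.sin(a)]*1000;y=q[:,:2]@[np.sin(a),-np.cos(a)]*1000
print('bar end',np.percentile(x,99.5),'lat',np.percentile(y[(x>15)&(x<43)],[1,99]),len(x))
"
```

```text
turret tool x [-14.8  24.2] y [-16.   21.2] 1400
225 [42.7 42.8 42.5] [10.4 11.   9.6]
228 [42.1 41.7 42. ] [12.1 10.7 11.9]
231 [41.1 41.3 41.3] [12.6 13.4 13.3]
235 [40.1 40.7 39.8] [14.2 15.9 13.1]
240 [38.7 38.7 38.6] [15.4 15.4 15.1]
250 [35.2 35.  35.2] [15.6 15.2 15.6]
260 [31.5 31.5 31.2] [15.5 15.4 14.8]
bar end 41.69607983541626 lat [-5.37904603  6.17199464] 5841
```

{"name": "jog_arm", "arguments": {
  "deltas": [
    [[3.2, 1.2, 0], 0],
    [[3.2, 1.1, 0], 0],
    [[0, 0, 25], -0.003],
    [[0, 0, 25], 0],
    [[0, 0, 15], 0],
    [[0, 0, 8], 0],
    [[0, 0, 0], 0],
    [[0, 0, 0], 0],
    [[0, 0, 0], 0]
  ]
}}

```text
clock: 58.08
ee_pos: [0.4111, 0.1804, 0.2437]
tcp_rot: [0.035, 0.999, 0.0, 0.001]
wrist_force: [0.5, 0.3, -1.1]
grip_width: 0.0134
```

```bash
python3 -c "
from h import *
c=snap('wrist','w22');p=pose();print(p[0],np.degrees(p[1])); turret(c,p)
"
```

```text
[0.41099989 0.18029255 0.24365886] 175.94634599024928
turret tool x [-14.8  18.1] y [-18.9  18.3] 1541
```

{"name": "jog_arm", "arguments": {
  "deltas": [
    [[0.5, -0.5, 4], 0],
    [[0, 0, 3], 0],
    [[0, 0, 3], 0],
    [[0, 0, 3], 0],
    [[0, 0, 3], 0],
    [[0, 0, 3], 0],
    [[0, 0, 2], 0],
    [[0, 0, 0], 0]
  ]
}}

```text
clock: 59.12
ee_pos: [0.411, 0.18, 0.2239]
tcp_rot: [0.035, 0.999, 0.0, 0.001]
wrist_force: [-0.6, -1.7, 8.7]
grip_width: 0.0138
```

Key is in (11+ mm deep). Turning clockwise.

{"name": "jog_arm", "arguments": {
  "deltas": [
    [[0, 0, -0.5], 0.12],
    [[0, 0, 0], 0.12],
    [[0, 0, 0], 0.12],
    [[0, 0, 0], 0.12],
    [[0, 0, 0], 0.12],
    [[0, 0, 0], 0.12],
    [[0, 0, 0], 0.12],
    [[0, 0, 0], 0.12],
    [[0, 0, 0], 0.12],
    [[0, 0, 0], 0]
  ]
}}

```text
clock: 60.38
ee_pos: [0.4127, 0.1813, 0.224]
tcp_rot: [0.543, 0.84, 0.003, 0.002]
wrist_force: [3.0, 1.8, 3.6]
grip_width: 0.0138
```

```bash
python3 -c "
from h import *
s=monitor.read_state();p=pose();print(p[0],np.degrees(p[1]),s['wrist_force'],s['ft_torque'])
"
```

```text
[0.41271398 0.18129023 0.22398794] 114.17761215472075 [2.97364394 1.823906   3.57355731] [ 0.48803244 -0.88756859  0.01076415]
```

{"name": "jog_arm", "arguments": {
  "deltas": [
    [[0, 0, 0], 0.08],
    [[0, 0, 0], 0.08],
    [[0, 0, 0], 0.08],
    [[0, 0, 0], 0.06],
    [[0, 0, 0], 0]
  ]
}}

```text
clock: 61.0
ee_pos: [0.413, 0.1809, 0.224]
tcp_rot: [0.662, 0.749, 0.003, 0.002]
wrist_force: [5.6, 1.0, 4.2]
grip_width: 0.0133
```

```bash
python3 -c "
from h import *
s=monitor.read_state();p=pose();print(p[0],np.degrees(p[1]),s['wrist_force'],s['ft_torque'])
"
```

```text
[0.41301639 0.18094027 0.22402332] 97.02158146974016 [5.62652552 1.01731429 4.1959655 ] [ 0.50238957 -1.33495668  0.0050698 ]
```

{"name": "jog_arm", "arguments": {
  "deltas": [
    [[0, 0, 0], 0.05],
    [[0, 0, 0], 0.05],
    [[0, 0, 0], 0.05],
    [[0, 0, 0], 0]
  ]
}}

```text
clock: 61.5
ee_pos: [0.4132, 0.1807, 0.2241]
tcp_rot: [0.717, 0.697, 0.004, 0.002]
wrist_force: [5.3, 2.3, 3.7]
grip_width: 0.0136
```

```bash
python3 -c "
from h import *
s=monitor.read_state();p=pose();print(p[0],np.degrees(p[1]),s['wrist_force'],s['ft_torque'],s['joint_efforts'][6])
c=snap('wrist','w23'); print(fit(c,(318,240),.147,'orange',200))
cv2.imwrite('pics/w23c.png',cv2.resize(c['p'][0:320,140:500],None,fx=2,fy=1.8)[:,:,::-1])
"
```

```text
[0.41320077 0.18070602 0.22407651] 88.41967463977508 [5.28828467 2.2701489  3.67007281] [ 0.40517474 -1.44276366  0.06636177] -0.13943671714514494
{'c': array([413.6, 180.9]), 'size': array([124.2,  62.3]), 'yaw': -4.1, 'z': array([145.9, 147.4, 148.5]), 'n': 14495, 'ends': (62, 38)}
```

View pics/w23c.png

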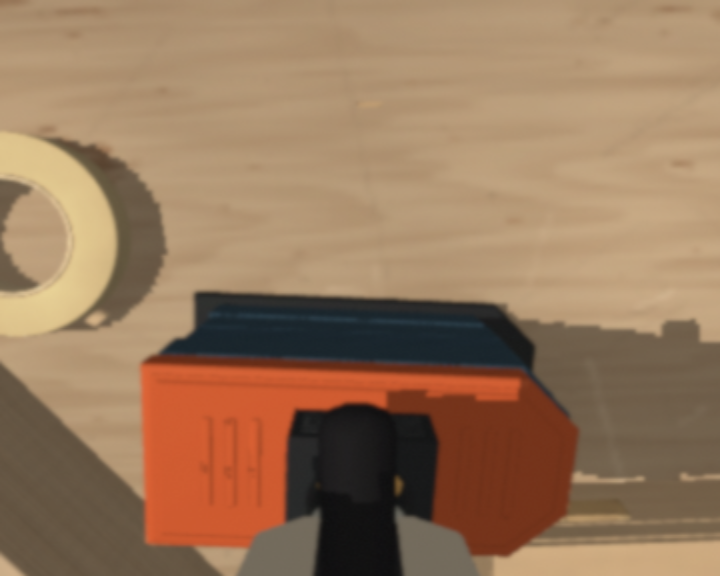

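{"name": "jog_arm", "arguments": {
  "deltas": [
    [[0, 0, 0], 0.06],
    [[0, 0, 0], 0.06],
    [[0, 0, 0], 0]
  ]
}}

```text
clock: 61.92
ee_pos: [0.4129, 0.1802, 0.224]
tcp_rot: [0.757, 0.653, 0.003, 0.002]
wrist_force: [5.6, 1.0, 5.5]
grip_width: 0.0137
```

```bash
cat > t.py <<'E'
from h import *
s=monitor.read_state();p=pose();print(p[0],np.degrees(p[1]),s['wrist_force'],s['ft_torque'],s['joint_efforts'][6])
c=snap('wrist','w24'); print(fit(c,(318,240),.147,'orange',200))
E
python3 t.py
```

```text
[0.41293285 0.18016555 0.22398178] 81.5638531861263 [5.56205886 1.01739914 5.5289666 ] [ 0.18934652 -1.38751326  0.20160413] -0.23701549507677555
{'c': array([412.9, 179.9]), 'size': array([124. ,  62.4]), 'yaw': -5.69, 'z': array([145.8, 147.4, 148.4]), 'n': 14482, 'ends': (62, 39)}
```

{"name": "jog_arm", "arguments": {
  "deltas": [
    [[0, 0, 0], 0.06],
    [[0, 0, 0], 0.06],
    [[0, 0, 0], 0],
    [[0, 0, 0], 0]
  ]
}}

```text
clock: 62.48
ee_pos: [0.4126, 0.1798, 0.224]
tcp_rot: [0.795, 0.607, 0.003, 0.001]
wrist_force: [4.2, -0.8, 5.1]
grip_width: 0.0137
```

```bash
python3 t.py
```

```text
[0.41257883 0.17982163 0.22395207] 74.72700702483672 [ 4.22623952 -0.78220914  5.14111676] [ 0.05385761 -1.21851522  0.24814284] -0.2551323361694813
{'c': array([412.2, 179.5]), 'size': array([124. ,  62.5]), 'yaw': -7.34, 'z': array([145.8, 147.3, 148.4]), 'n': 14397, 'ends': (62, 40)}
```

```bash
python3 -c "
from h import *
for f in ['w21','w23','w24']:
  c=load(f); Rw=c['R']; P=cloud(c)@c['R'].T+c['t']  # camera coords
  z=np.median(P[250:280,318:322,2]); 
  m=(c['p'].max(2)<45); 
  for v in (238,260,280):
    r=np.nonzero(m[v,270:370])[0]+270; print(f,v,r.min(),r.max(),(r.min()+r.max())/2)
"
```

```text
w21 238 298 346 322.0
w21 260 301 336 318.5
w21 280 301 336 318.5
w23 238 287 355 321.0
w23 260 285 356 320.5
w23 280 285 355 320.0
w24 238 282 350 316.0
w24 260 281 353 317.0
w24 280 285 356 320.5
```

```bash
cat > b.py <<'E'
from h import *
import sys
def bar(f,zt,a,p):
  c=load(f); P=cloud(c)
  m=(abs(P[...,2]-zt-.0155)<.004); v,u=np.nonzero(m); q=onz(c,np.c_[u,v],zt+.0158)[:,:2]-p[:2]
  x=q@[np.cos(a),np.sin(a)]*1000;y=q@[np.sin(a),-np.cos(a)]*1000
  k=(x>18)&(x<43)&(abs(y)<12); s=np.polyfit(x[k],y[k],1); print(f,'bar slope deg (tool, + = clockwise?)',np.degrees(np.arctan(s[0])),'lat at 0',s[1],'end',x[k].max())
bar('w21',.3161,np.radians(175.7),np.array([.4171,.1767]))
bar('w23',.2241,np.radians(88.4),np.array([.4132,.1807]))
p=pose(); bar('w24',p[0][2],p[1],p[0])
E
python3 b.py
```

```text
w21 bar slope deg (tool, + = clockwise?) -0.03828357844811891 lat at 0 0.4063758897060558 end 42.74766133663738
w23 bar slope deg (tool, + = clockwise?) 0.027282008444437914 lat at 0 -0.5957389637523222 end 42.69327096115262
w24 bar slope deg (tool, + = clockwise?) -0.6528104414032856 lat at 0 -0.6092975281848783 end 42.96509894850239
```

{"name": "jog_arm", "arguments": {
  "deltas": [
    [[0, 0, 0], 0.05],
    [[0, 0, 0], 0.05],
    [[0, 0, 0], 0],
    [[0, 0, 0], 0]
  ]
}}

```text
clock: 63.02
ee_pos: [0.4127, 0.1796, 0.224]
tcp_rot: [0.824, 0.566, 0.003, 0.001]
wrist_force: [5.2, 0.1, 6.7]
grip_width: 0.0138
```

```bash
python3 t.py; python3 b.py|tail -1
```

```text
[0.41266146 0.17964155 0.22396053] 68.97794572911602 [5.19981953 0.10715822 6.71710004] [-0.05072163 -1.22956396  0.24283278] -0.22082904819399118
{'c': array([412.1, 179.5]), 'size': array([124. ,  62.5]), 'yaw': -7.65, 'z': array([145.8, 147.3, 148.4]), 'n': 14272, 'ends': (62, 39)}
w24 bar slope deg (tool, + = clockwise?) -0.7292728131860511 lat at 0 -0.552444056132231 end 42.881918470423315
```

{"name": "jog_arm", "arguments": {
  "deltas": [
    [[0, 0, 0], -0.06],
    [[0, 0, 0], -0.06],
    [[0, 0, 0], -0.06],
    [[0, 0, 0], -0.06],
    [[0, 0, 0], 0],
    [[0, 0, 0], 0]
  ]
}}

```text
clock: 63.82
ee_pos: [0.4123, 0.1798, 0.2239]
tcp_rot: [0.751, 0.66, 0.002, 0.001]
wrist_force: [4.0, 1.0, 5.9]
grip_width: 0.0132
```

```bash
python3 t.py; python3 b.py|tail -1
```

```text
[0.41231527 0.17983849 0.22393434] 82.64276001148384 [3.992137   0.99586925 5.91388962] [ 0.1236052  -1.04173514 -0.03786032] 0.01536589174065739
{'c': array([412. , 179.6]), 'size': array([124.,  62.]), 'yaw': -7.44, 'z': array([145.8, 147.3, 148.4]), 'n': 14450, 'ends': (62, 38)}
w24 bar slope deg (tool, + = clockwise?) 0.09840296245361872 lat at 0 -0.5591284825461891 end 42.9948908803002
```

{"name": "jog_arm", "arguments": {
  "deltas": [
    [[0, 0, -2], 0],
    [[0, 0, -3], 0],
    [[0, 0, -3], 0],
    [[0, 0, -4], 0],
    [[0, 0, 0], 0]
  ]
}}

```text
clock: 64.5
ee_pos: [0.4092, 0.1792, 0.2343]
tcp_rot: [0.751, 0.66, -0.001, -0.0]
wrist_force: [1.3, 0.7, -5.5]
grip_width: 0.0135
```

```bash
python3 t.py
```

```text
[0.40920605 0.17924138 0.23432874] 82.56298272898907 [ 1.30906141  0.70290189 -5.45998495] [-0.11085364 -0.21513829 -0.00201072] -0.009242426021955907
{'c': array([404. , 208.3]), 'size': array([109.1,   2.2]), 'yaw': 173.0, 'z': array([145.6, 148.9, 152.3]), 'n': 574, 'ends': (1, 2)}
```

```bash
python3 -c "
from h import *
c=load('w24');p=pose();P=cloud(c);hsv=cv2.cvtColor(c['p'],cv2.COLOR_RGB2HSV)
m=cv2.inRange(hsv,(2,170,80),(14,255,255))>0; print('orange z',np.percentile(P[m][:,2],[5,25,50,75,95]))
print(fit(c,(318,240),.157,'orange',200))
d=snap('side','s25'); s2=snap('scene','c25')
for n,e in (('side',d),('scene',s2)):
  Q=cloud(e); h=cv2.cvtColor(e['p'],cv2.COLOR_RGB2HSV); m=(cv2.inRange(h,(2,170,80),(14,255,255))>0)&(np.hypot(Q[...,0]-.415,Q[...,1]-.18)<.08); print(n,m.sum(),np.percentile(Q[m][:,2],[2,50,98]) if m.sum() else '')
u,v=proj(d,[[.415,.18,.1]])[0].astype(int); cv2.imwrite('pics/s25c.png',cv2.resize(d['p'][v-70:v+70,u-90:u+90],None,fx=4,fy=4)[:,:,::-1])
"
```

```text
orange z [0.15456159 0.15671028 0.15750579 0.15814268 0.15897725]
{'c': array([407.8, 178.5]), 'size': array([124.3,  62.4]), 'yaw': -6.96, 'z': array([155.9, 157.5, 158.6]), 'n': 14403, 'ends': (62, 38)}
side 883 [0.14649111 0.15857738 0.16180304]
scene 674 [0.14240663 0.15523492 0.16067402]
```

View pics/s25c.png

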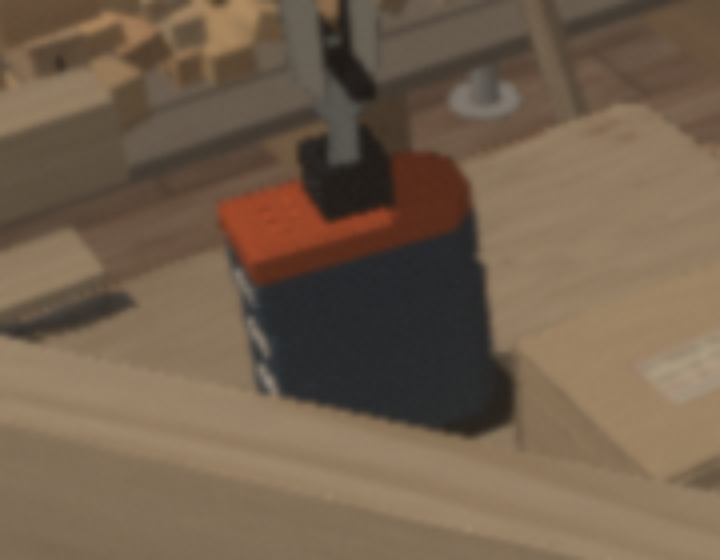

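The lid lifted 10 mm with the top tray attached. So the lid is locked to it, but the key is binding in the socket. Lowering back and relieving the sideways load.

{"name": "jog_arm", "arguments": {
  "deltas": [
    [[0, 1.5, 3], 0],
    [[0, 1.5, 3], 0],
    [[0, 0.5, 3], 0],
    [[0, 0, 2], 0],
    [[0, 0, 1], 0],
    [[0, 0, 0], 0],
    [[0, 0, 0], 0]
  ]
}}

```text
clock: 65.53
ee_pos: [0.4138, 0.1794, 0.2239]
tcp_rot: [0.752, 0.66, 0.001, -0.0]
wrist_force: [-2.2, -1.5, 6.2]
grip_width: 0.0138
```

```bash
python3 t.py
```

```text
[0.41381805 0.17936336 0.22392969] 82.55202286412278 [-2.20763465 -1.53316508  6.23581871] [-0.27733613  0.7164989  -0.00242092] 0.005779257626272738
{'c': array([411.8, 178.6]), 'size': array([124. ,  62.1]), 'yaw': -7.39, 'z': array([145.8, 147.3, 148.4]), 'n': 14302, 'ends': (62, 38)}
```

{"name": "jog_arm", "arguments": {
  "deltas": [
    [[-0.6, -0.7, 0], 0],
    [[0, 0, -0.4], 0],
    [[0, 0, 0], 0]
  ]
}}

```text
clock: 65.95
ee_pos: [0.4135, 0.1791, 0.2239]
tcp_rot: [0.752, 0.66, 0.001, 0.0]
wrist_force: [-2.1, -0.4, 7.6]
grip_width: 0.0135
```

```bash
python3 t.py
```

```text
[0.41354332 0.17912922 0.22394326] 82.55883200947014 [-2.09643341 -0.44085748  7.60217029] [-0.13336933  0.46352283  0.06016575] 0.004167165316175669
{'c': array([411.7, 178.4]), 'size': array([124. ,  62.2]), 'yaw': -7.42, 'z': array([145.8, 147.3, 148.4]), 'n': 14341, 'ends': (62, 39)}
```

{"name": "jog_arm", "arguments": {
  "deltas": [
    [[0, -0.8, 0], 0.08],
    [[0, 0, 0], 0.08],
    [[0, 0, 0], 0.08],
    [[0, 0, 0], 0.08],
    [[0, 0, 0], 0.04],
    [[0, 0, 0], 0],
    [[0, 0, 0], 0]
  ]
}}

```text
clock: 66.88
ee_pos: [0.4139, 0.1792, 0.224]
tcp_rot: [0.858, 0.514, 0.002, 0.001]
wrist_force: [0.7, 0.3, 5.1]
grip_width: 0.0135
```

```bash
python3 t.py;python3 b.py|tail -1
```

```text
[0.4138591  0.1791741  0.22396779] 61.90930694614777 [0.73015513 0.34675743 5.11303701] [-0.17625548 -0.01717716 -0.02271231] 0.01644060539547354
{'c': array([412., 179.]), 'size': array([124. ,  62.4]), 'yaw': -10.71, 'z': array([145.8, 147.3, 148.4]), 'n': 14027, 'ends': (62, 39)}
w24 bar slope deg (tool, + = clockwise?) 0.18681744171242046 lat at 0 -0.7400436340895427 end 42.81909437772688
```

{"name": "jog_arm", "arguments": {
  "deltas": [
    [[0, 0, 0], 0.05],
    [[0, 0, 0], 0.05],
    [[0, 0, 0], 0],
    [[0, 0, 0], 0]
  ]
}}

```text
clock: 67.42
ee_pos: [0.414, 0.179, 0.224]
tcp_rot: [0.882, 0.471, 0.002, 0.001]
wrist_force: [1.9, -1.4, 4.6]
grip_width: 0.0137
```

```bash
python3 t.py;python3 b.py|tail -1
```

```text
[0.4139967  0.17900697 0.22395295] 56.174792227160516 [ 1.93897506 -1.39444354  4.56952501] [-0.19363962 -0.09419784 -0.01024734] 0.014321486523840576
{'c': array([412.1, 179. ]), 'size': array([123.9,  62.2]), 'yaw': -10.8, 'z': array([145.8, 147.3, 148.4]), 'n': 13636, 'ends': (61, 41)}
w24 bar slope deg (tool, + = clockwise?) 0.031179992163263722 lat at 0 -0.7456854104852731 end 42.78744306384036
```

{"name": "jog_arm", "arguments": {
  "deltas": [
    [[0, 0, 0], -0.07],
    [[0, 0, 0], -0.07],
    [[0, 0, 0], 0],
    [[0, 0, -2], 0],
    [[0, 0, -2], 0],
    [[0, 0, -1], 0],
    [[0, 0, 0], 0]
  ]
}}

```text
clock: 68.35
ee_pos: [0.4115, 0.1788, 0.2276]
tcp_rot: [0.847, 0.532, -0.001, -0.0]
wrist_force: [0.9, 0.9, -5.8]
grip_width: 0.0138
```

```bash
cat > t.py <<'E'
from h import *
s=monitor.read_state();p=pose();print(p[0],np.degrees(p[1]),s['wrist_force'],s['ft_torque'],s['joint_efforts'][6])
c=snap('wrist','w24');P=cloud(c);hsv=cv2.cvtColor(c['p'],cv2.COLOR_RGB2HSV)
m=cv2.inRange(hsv,(2,170,80),(14,255,255))>0;m[300:]=0;z=np.median(P[m][:,2]); print('lid z',z,fit(c,(318,240),z,'orange',200))
k=P[245:275,316:322]; print('bar top - tcp',np.median(k[...,2])-p[0][2])
E
python3 t.py
```

```text
[0.41150277 0.1788127  0.22756555] 64.23389556717356 [ 0.92496497  0.87970134 -5.80812164] [ 0.02915081 -0.34562537 -0.03722182] -0.030054075177758932
lid z 0.1508764584027305 {'c': array([409.8, 179. ]), 'size': array([123.7,  62.2]), 'yaw': -10.27, 'z': array([149.4, 150.9, 151.9]), 'n': 14125, 'ends': (62, 39)}
bar top - tcp 0.015534660876889012
```

{"name": "jog_arm", "arguments": {
  "deltas": [
    [[0.6, 1, 2], 0],
    [[0.6, 0.9, 2], 0],
    [[0, 0, 0.5], 0],
    [[0, 0, 0], -0.11],
    [[0, 0, 0], -0.11],
    [[0, 0, 0], -0.11],
    [[0, 0, 0], -0.11],
    [[0, 0, 0], -0.11],
    [[0, 0, 0], 0],
    [[0, 0, 0], 0]
  ]
}}

```text
clock: 69.65
ee_pos: [0.4135, 0.1795, 0.224]
tcp_rot: [0.671, 0.741, -0.0, -0.001]
wrist_force: [-3.8, 1.3, 6.4]
grip_width: 0.0135
```

```bash
python3 t.py
```

```text
[0.41345257 0.17951195 0.22395032] 95.64608447438052 [-3.79296484  1.33593046  6.41987949] [ 0.25282302  1.18712469 -0.05421693] 0.0016978243365883827
lid z 0.14729825699652874 {'c': array([411.2, 179. ]), 'size': array([124. ,  62.4]), 'yaw': -10.31, 'z': array([145.8, 147.3, 148.4]), 'n': 14013, 'ends': (62, 37)}
bar top - tcp 0.015672065040616356
```

{"name": "jog_arm", "arguments": {
  "deltas": [
    [[0.4, -1.1, -0.5], 0],
    [[0, 0, -1], 0],
    [[0, 0, 0], 0]
  ]
}}

```text
clock: 70.08
ee_pos: [0.4136, 0.179, 0.2247]
tcp_rot: [0.671, 0.741, -0.0, 0.0]
wrist_force: [0.6, 0.4, -3.3]
grip_width: 0.0133
```

```bash
python3 t.py
```

```text
[0.41356207 0.17902376 0.22465444] 95.69641775275123 [ 0.56794731  0.44571178 -3.30509572] [0.05801839 0.10446636 0.07167506] -0.02775454369839281
lid z 0.14797078528270036 {'c': array([412.1, 178.4]), 'size': array([123.8,  62.3]), 'yaw': -9.66, 'z': array([146.5, 148. , 149.1]), 'n': 13992, 'ends': (62, 38)}
bar top - tcp 0.015429111851487848
```

{"name": "jog_arm", "arguments": {
  "deltas": [
    [[0, 0, 0], -0.06],
    [[0, 0, 0], -0.06],
    [[0, 0, 0], 0],
    [[0, 0, 0], 0]
  ]
}}

```text
clock: 70.62
ee_pos: [0.4134, 0.1791, 0.2249]
tcp_rot: [0.626, 0.78, -0.0, 0.0]
wrist_force: [-0.2, 0.3, -3.6]
grip_width: 0.0135
```

```bash
python3 t.py
```

```text
[0.41336231 0.17913511 0.22490232] 102.53292397884947 [-0.21448447  0.2875094  -3.63299073] [-0.02510858 -0.00905266 -0.03373357] 0.01577276852913201
lid z 0.14819810398453903 {'c': array([412.3, 178.1]), 'size': array([123.8,  62.3]), 'yaw': -5.97, 'z': array([146.7, 148.2, 149.3]), 'n': 13850, 'ends': (62, 37)}
bar top - tcp 0.015488862761742356
```

{"name": "jog_arm", "arguments": {
  "deltas": [
    [[0, 0, -0.5], -0.06],
    [[0, 0, -0.5], -0.06],
    [[0, 0, 0], 0],
    [[0, 0, 0], 0]
  ]
}}

```text
clock: 71.18
ee_pos: [0.4131, 0.1793, 0.226]
tcp_rot: [0.578, 0.816, -0.0, -0.0]
wrist_force: [-0.2, 0.5, -4.0]
grip_width: 0.0133
```

```bash
python3 t.py
```

```text
[0.4130782  0.17929379 0.22598576] 109.42093991615353 [-0.20668311  0.52489846 -4.03211135] [-0.05268416  0.07564831 -0.0628512 ] 0.01234304829267785
lid z 0.14922773166455466 {'c': array([412.2, 178.3]), 'size': array([124. ,  62.2]), 'yaw': -3.71, 'z': array([147.7, 149.2, 150.3]), 'n': 13588, 'ends': (62, 38)}
bar top - tcp 0.015438683811876075
```

{"name": "jog_arm", "arguments": {
  "deltas": [
    [[0, 0, 1.5], 0],
    [[0, 0, 0.5], 0.07],
    [[0, 0, 0], 0.07],
    [[0, 0, 0], 0],
    [[0, 0, -1], 0],
    [[0, 0, -2], 0],
    [[0, 0, 0], 0],
    [[0, 0, 0], 0]
  ]
}}

```text
clock: 72.22
ee_pos: [0.413, 0.1793, 0.2269]
tcp_rot: [0.633, 0.774, -0.0, -0.0]
wrist_force: [0.3, 0.1, -4.3]
grip_width: 0.0134
```

```bash
python3 t.py
```

```text
[0.4130273  0.17931631 0.22690135] 101.46968061829998 [ 0.27748487  0.12566676 -4.27151424] [-0.06227778  0.04193246  0.02790788] 0.0009476354898652062
lid z 0.1501583412208912 {'c': array([411.9, 178.3]), 'size': array([123.9,  62.4]), 'yaw': -7.95, 'z': array([148.6, 150.2, 151.3]), 'n': 13774, 'ends': (62, 37)}
bar top - tcp 0.015459356640244226
```

{"name": "jog_arm", "arguments": {
  "deltas": [
    [[0, 0, 2.5], 0],
    [[0, 0, 0.5], -0.14],
    [[0, 0, 0], -0.16],
    [[0, 0, 0], -0.16],
    [[0, 0, 0], -0.16],
    [[0, 0, 0], -0.16],
    [[0, 0, 0], -0.16],
    [[0, 0, 0], -0.16],
    [[0, 0, 0], -0.16],
    [[0, 0, 0], 0]
  ]
}}

```text
clock: 73.53
ee_pos: [0.4132, 0.1792, 0.2242]
tcp_rot: [0.057, 0.998, 0.0, -0.0]
wrist_force: [-0.8, 0.3, -2.0]
grip_width: 0.0138
```

{"name": "jog_arm", "arguments": {
  "deltas": [
    [[0, 0, 0], -0.05],
    [[0, 0, 0], 0],
    [[0, 0, 0], 0]
  ]
}}

```text
clock: 73.9
ee_pos: [0.4132, 0.1793, 0.2241]
tcp_rot: [0.031, 1.0, -0.0, 0.0]
wrist_force: [-1.7, -0.7, -1.7]
grip_width: 0.0137
```

```bash
python3 t.py
```

```text
[0.41318717 0.17933176 0.22412864] 176.4102514573008 [-1.66292562 -0.70046158 -1.68277244] [-0.15850924  0.16745814 -0.04182539] -0.006269695877563208
lid z 0.1471875351878701 {'c': array([399.1, 176.9]), 'size': array([95.8, 60.7]), 'yaw': 5.13, 'z': array([145.7, 147.2, 148.3]), 'n': 10631, 'ends': (2, 61)}
bar top - tcp 0.015429706934414755
```

{"name": "jog_arm", "arguments": {
  "deltas": [
    [[0, 0, -1.5], 0],
    [[0, 0, -1.5], 0],
    [[0, 0, 0], 0],
    [[0, 0, 0], 0]
  ]
}}

```text
clock: 74.45
ee_pos: [0.4133, 0.1795, 0.2272]
tcp_rot: [0.03, 1.0, 0.0, 0.0]
wrist_force: [-0.7, -0.7, -2.0]
grip_width: 0.014
```

```bash
python3 t.py
```

```text
[0.41325282 0.1794789  0.22717017] 176.51330288318786 [-0.68519643 -0.65726129 -1.98659826] [-0.07202739  0.20424729  0.05150485] -0.0032490679586771876
lid z 0.1471739902022157 {'c': array([399.2, 177. ]), 'size': array([95.9, 60.7]), 'yaw': 5.1, 'z': array([145.8, 147.2, 148.3]), 'n': 10470, 'ends': (2, 60)}
bar top - tcp 0.015525120526921371
```

The key is free again here, with the lock back near zero. I overturned it last time, so I'm repeating the lock turn gently, with no side load and in checked steps.

{"name": "jog_arm", "arguments": {
  "deltas": [
    [[0, 0, 2.8], 0.14],
    [[0, 0, 0], 0.16],
    [[0, 0, 0], 0.16],
    [[0, 0, 0], 0.16],
    [[0, 0, 0], 0.16],
    [[0, 0, 0], 0.16],
    [[0, 0, 0], 0.16],
    [[0, 0, 0], 0.16],
    [[0, 0, 0], 0.1],
    [[0, 0, 0], 0]
  ]
}}

```text
clock: 75.75
ee_pos: [0.4138, 0.1798, 0.2243]
tcp_rot: [0.652, 0.759, 0.001, 0.001]
wrist_force: [-0.1, 1.1, -3.2]
grip_width: 0.0138
```

```bash
python3 t.py
```

```text
[0.41381849 0.179752   0.22431048] 98.68201803812971 [-0.05093597  1.07887733 -3.24188381] [ 0.0186618  -0.16775774  0.05546288] -0.16569409053772688
lid z 0.14732755572813644 {'c': array([413. , 178.9]), 'size': array([123.9,  62.3]), 'yaw': -0.37, 'z': array([145.8, 147.3, 148.4]), 'n': 14210, 'ends': (62, 38)}
bar top - tcp 0.015559534947818615
```

{"name": "jog_arm", "arguments": {
  "deltas": [
    [[0, 0, 0], 0.05],
    [[0, 0, 0], 0.05],
    [[0, 0, 0], 0],
    [[0, 0, 0], 0]
  ]
}}

```text
clock: 76.3
ee_pos: [0.4135, 0.1795, 0.2243]
tcp_rot: [0.689, 0.725, 0.0, 0.0]
wrist_force: [1.4, 1.7, -2.7]
grip_width: 0.0135
```

```bash
python3 t.py;python3 b.py|tail -1
```

```text
[0.41351986 0.1795395  0.22434187] 92.94249769657678 [ 1.36839542  1.66169303 -2.74634655] [ 0.03155773 -0.23506168  0.05257135] -0.02258485648781061
lid z 0.14735114325378343 {'c': array([412.5, 179. ]), 'size': array([123.9,  62.5]), 'yaw': -0.49, 'z': array([145.9, 147.4, 148.4]), 'n': 14331, 'ends': (62, 37)}
bar top - tcp 0.015428294742128562
w24 bar slope deg (tool, + = clockwise?) -0.21833546594665879 lat at 0 -0.3551087935506517 end 42.78793164821471
```

{"name": "jog_arm", "arguments": {
  "deltas": [
    [[0, 0, 0], 0.04],
    [[0, 0, 0], 0.04],
    [[0, 0, 0], 0],
    [[0, 0, 0], 0]
  ]
}}

```text
clock: 76.85
ee_pos: [0.4131, 0.1794, 0.2243]
tcp_rot: [0.718, 0.697, -0.0, 0.0]
wrist_force: [0.9, -0.2, -2.2]
grip_width: 0.0138
```

```bash
python3 t.py
```

```text
[0.41311155 0.17936878 0.22430422] 88.29769964670123 [ 0.90431852 -0.20269028 -2.17951024] [-0.03347932 -0.13472293  0.11819225] -0.10133491829037666
lid z 0.14733342324527193 {'c': array([411.8, 179. ]), 'size': array([124.1,  61.7]), 'yaw': -2.02, 'z': array([145.8, 147.3, 148.4]), 'n': 14301, 'ends': (62, 39)}
bar top - tcp 0.01547609647923548
```

{"name": "jog_arm", "arguments": {
  "deltas": [
    [[0, 0, 0], 0.05],
    [[0, 0, 0], 0.05],
    [[0, 0, 0], 0],
    [[0, 0, 0], 0]
  ]
}}

```text
clock: 77.4
ee_pos: [0.4132, 0.1795, 0.2243]
tcp_rot: [0.751, 0.66, 0.0, -0.0]
wrist_force: [0.9, -0.0, -2.3]
grip_width: 0.0135
```

```bash
python3 t.py;python3 b.py|tail -1
```

```text
[0.41320956 0.17951038 0.224304  ] 82.60710927813119 [ 0.87914887 -0.03858858 -2.31592428] [ 0.07232954 -0.17870626  0.15227283] -0.15176685992628336
lid z 0.1473413737664537 {'c': array([411.9, 179.1]), 'size': array([123.9,  62.2]), 'yaw': -5.82, 'z': array([145.8, 147.3, 148.4]), 'n': 14353, 'ends': (61, 38)}
bar top - tcp 0.015553416912751666
w24 bar slope deg (tool, + = clockwise?) -0.4958007751511212 lat at 0 -0.38324409645203444 end 42.73637580392329
```

Stop reached: the lid now follows the key, with torque 0.15 N m and no side load. Turning back 0.2 and test-drawing.

{"name": "jog_arm", "arguments": {
  "deltas": [
    [[0, 0, 0], -0.1],
    [[0, 0, 0], -0.1],
    [[0, 0, 0], 0],
    [[0, 0, 0], 0],
    [[0, 0, -1], 0],
    [[0, 0, -1.5], 0],
    [[0, 0, 0], 0],
    [[0, 0, 0], 0]
  ]
}}

```text
clock: 78.45
ee_pos: [0.4131, 0.1794, 0.2268]
tcp_rot: [0.682, 0.731, -0.0, -0.0]
wrist_force: [-0.1, 0.4, -1.3]
grip_width: 0.0134
```

```bash
python3 t.py
```

```text
[0.41307529 0.17941246 0.22678668] 94.0110739188051 [-0.14899126  0.36356725 -1.29920482] [0.02756066 0.10659732 0.00158892] -1.972420989204693e-05
lid z 0.14732583479068867 {'c': array([411.6, 179.1]), 'size': array([124. ,  62.3]), 'yaw': -5.59, 'z': array([145.8, 147.3, 148.4]), 'n': 14078, 'ends': (62, 37)}
bar top - tcp 0.015523238662821515
```

{"name": "jog_arm", "arguments": {
  "deltas": [
    [[0, 0, -10], 0],
    [[0, 0, -20], 0],
    [[0, 0, -30], 0],
    [[0, 0, -40], 0],
    [[-30, 0, 0], 0],
    [[-40, 0, 0], 0],
    [[0, 0, 0], 0],
    [[0, 0, 0], 0],
    [[0, 0, 0], 0]
  ]
}}

```text
clock: 79.62
ee_pos: [0.418, 0.1107, 0.3268]
tcp_rot: [0.681, 0.732, 0.0, -0.0]
wrist_force: [0.7, 0.1, -1.4]
grip_width: 0.0135
```

```bash
python3 t.py; python3 -c "
from h import *
c=load('w24');p=pose(); u,v=proj(c,[[.4125,.179,.17]])[0].astype(int); print(u,v)
cv2.imwrite('pics/w30c.png',cv2.resize(c['p'][max(0,v-45):v+45,u-60:u+60],None,fx=6,fy=6,interpolation=cv2.INTER_CUBIC)[:,:,::-1])
plan(p,[(.455,-.03,.33,136,7),(.352,-.2674,.33,179.2,9)])
"
```

```text
[0.41795477 0.11069091 0.32680235] 94.13745487320404 [ 0.6660773   0.05212812 -1.38296892] [-0.06788881  0.09970282  0.00103722] -0.002386859559919685
lid z 0.14727462448269307 {'c': array([411.9, 177.8]), 'size': array([124.2,  60.7]), 'yaw': -5.69, 'z': array([145.9, 147.3, 148.5]), 'n': 9864, 'ends': (60, 38)}
bar top - tcp 0.015418530725515411
318 128
[[[-20.4,3.8,-0.5],-0.104],[[-20.7,1.7,-0.5],-0.104],[[-20.8,-0.5,-0.5],-0.104],[[-20.6,-2.6,-0.4],-0.104],[[-20.2,-4.7,-0.5],-0.104],[[-19.6,-6.8,-0.4],-0.104],[[-18.9,-8.9,-0.5],-0.104]]
[[[-10.2,-26.9,0.0],-0.084],[[-7.9,-27.7,0.0],-0.084],[[-5.5,-28.2,0.0],-0.084],[[-3.1,-28.6,0.0],-0.084],[[-0.7,-28.7,0.0],-0.084],[[1.7,-28.7,0.0],-0.084],[[4.1,-28.4,0.0],-0.084],[[6.4,-28.0,0.0],-0.084],[[8.8,-27.4,0.0],-0.084]]
```

View pics/w30c.png

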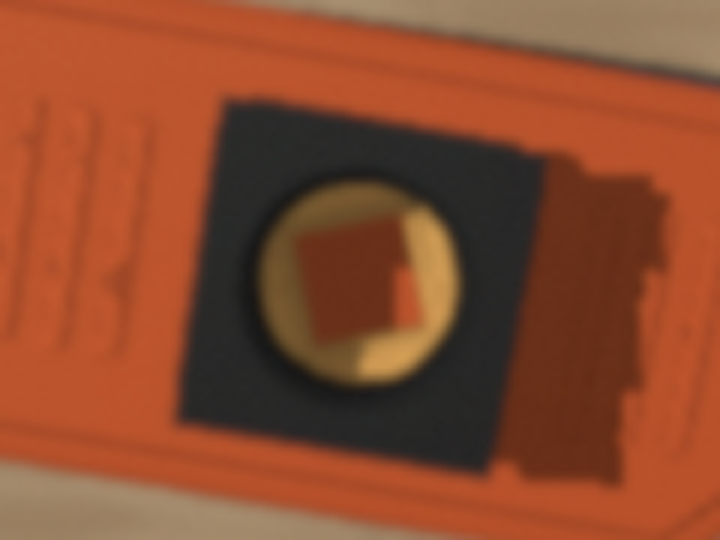

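Lock check: the square is turned 22° anticlockwise against the turret, which is 68° clockwise (90 − 22), so it is at its 1.2 rad stop. The lid is seated at 147.3 mm. Returning the key.

{"name": "jog_arm", "arguments": {
  "deltas": [
    [[-20.4, 3.8, 0], -0.104],
    [[-20.7, 1.7, 0], -0.104],
    [[-20.8, -0.5, 0], -0.104],
    [[-20.6, -2.6, 0], -0.104],
    [[-20.2, -4.7, 0], -0.104],
    [[-19.6, -6.8, 0], -0.104],
    [[-18.9, -8.9, 0], -0.104]
  ]
}}

```text
clock: 80.55
ee_pos: [0.4552, -0.0309, 0.3266]
tcp_rot: [0.374, 0.927, -0.0, -0.0]
wrist_force: [-0.2, 0.1, -1.0]
grip_width: 0.0136
```

{"name": "jog_arm", "arguments": {
  "deltas": [
    [[-10.2, -26.9, 0], -0.084],
    [[-7.9, -27.7, 0], -0.084],
    [[-5.5, -28.2, 0], -0.084],
    [[-3, -28.6, 0], -0.084],
    [[-0.7, -28.7, 0], -0.084],
    [[1.7, -28.7, 0], -0.084],
    [[4, -28.4, 0], -0.084],
    [[6.4, -28, 0], -0.084],
    [[8.8, -27.4, 0], -0.084],
    [[0, 0, 0], 0]
  ]
}}

```text
clock: 81.8
ee_pos: [0.3506, -0.2698, 0.3268]
tcp_rot: [0.01, 1.0, -0.0, -0.0]
wrist_force: [0.0, 0.2, -1.4]
grip_width: 0.0134
```

{"name": "jog_arm", "arguments": {
  "deltas": [
    [[0, 0, 50], 0],
    [[0, 0, 50], 0],
    [[0, 0, 50], 0],
    [[0, 0, 15], 0],
    [[0, 0, 0], 0],
    [[0, 0, 0], 0],
    [[0, 0, 0], 0],
    [[0, 0, 0], 0]
  ]
}}

```text
clock: 82.8
ee_pos: [0.3518, -0.2684, 0.1625]
tcp_rot: [0.008, 1.0, -0.0, 0.001]
wrist_force: [0.2, 0.1, -1.7]
grip_width: 0.0134
```

```bash
python3 -c "
from h import *
c=snap('wrist','w31');p=pose();print(p[0],np.degrees(p[1]))
print('stand',fit(c,proj(c,[[.352,-.267,.064]])[0],.064,'any',70))
plan(p,[(.3504,-.2672,.15,179,1)])
"
```

```text
[ 0.35168624 -0.26843869  0.16237031] 179.0404318830191
stand {'c': array([ 352.6, -266.7]), 'size': array([51.2, 49.8]), 'yaw': 177.54, 'z': array([62.5, 63.4, 64.2]), 'n': 3932, 'ends': (50, 50)}
[[[1.3,1.2,12.4],0.001]]
```

{"name": "jog_arm", "arguments": {
  "deltas": [
    [[1.3, 1.2, 12], 0],
    [[0, 0, 10], 0],
    [[0, 0, 12], 0],
    [[0, 0, 12], 0],
    [[0, 0, 12], 0],
    [[0, 0, 10], 0],
    [[0, 0, 5], 0],
    [[0, 0, 2], 0],
    [[0, 0, 1], 0],
    [[0, 0, 0], 0]
  ]
}}

```text
clock: 84.1
ee_pos: [0.3501, -0.2672, 0.0861]
tcp_rot: [0.008, 1.0, -0.0, 0.0]
wrist_force: [-0.2, 0.3, 0.6]
grip_width: 0.0135
```

{"name": "jog_arm", "arguments": {
  "deltas": [
    [[0, 0, 0], 0],
    [[0, 0, 0], 0],
    [[0, 0, 0], 0],
    [[0, 0, 0], 0],
    [[0, 0, 0], 0],
    [[0, 0, 0], 0]
  ],
  "jaw": 1
}}

```text
clock: 84.85
ee_pos: [0.35, -0.2671, 0.0858]
tcp_rot: [0.008, 1.0, -0.0, -0.0]
wrist_force: [-0.7, -0.4, -0.3]
grip_width: 0.0689
```

{"name": "jog_arm", "arguments": {
  "deltas": [
    [[0, 0, -20], 0],
    [[0, 0, -40], 0],
    [[0, 0, -50], 0],
    [[0, 0, -60], 0],
    [[0, 0, -60], 0],
    [[0, 0, 0], 0],
    [[0, 0, 0], 0],
    [[0, 0, 0], 0]
  ]
}}

```text
clock: 85.85
ee_pos: [0.3492, -0.2663, 0.3142]
tcp_rot: [0.008, 1.0, 0.001, -0.002]
wrist_force: [1.4, -0.8, 0.5]
grip_width: 0.0931
```

```bash
python3 -c "
from h import *
c=snap('wrist','w32');p=pose();print(p[0])
print('bar',fit(c,proj(c,[[.352,-.267,.102]])[0],.102,'any',75))
e=snap('scene','c32');s=snap('side','s32')
for n,e in (('side',s),('scene',e)):
  Q=cloud(e); h=cv2.cvtColor(e['p'],cv2.COLOR_RGB2HSV); m=(cv2.inRange(h,(2,170,80),(14,255,255))>0)&(np.hypot(Q[...,0]-.415,Q[...,1]-.18)<.09); print(n,'lid top',m.sum(),np.percentile(Q[m][:,2],[2,50,75,98]))
o=load('scene0')
for nm,u,v in (('w1',0.44,.033),('w2',.51,-.09)):
  a,b=proj(o,[[u,v,.018]])[0].astype(int); print(nm,'diff before/after',np.abs(o['p'][b-12:b+12,a-12:a+12].astype(int)-load('c32')['p'][b-12:b+12,a-12:a+12]).mean())
a=cv2.resize(e['p'][150:400,170:470],None,fx=1.3,fy=1.3);b=cv2.resize(s['p'][150:440,170:470],None,fx=1.3,fy=1.3)
H=max(a.shape[0],b.shape[0]); f=lambda x: cv2.copyMakeBorder(x,0,H-x.shape[0],0,0,cv2.BORDER_CONSTANT)
cv2.imwrite('pics/fin.png',np.hstack([f(a),f(b)])[:,:,::-1])
"
```

```text
[ 0.34934137 -0.26644727  0.31419627]
bar {'c': array([ 351.2, -267.5]), 'size': array([87.7, 13.3]), 'yaw': -0.77, 'z': array([ 98.1, 100.5, 101.9]), 'n': 1484, 'ends': (13, 13)}
side lid top 898 [0.13655152 0.14838071 0.14949742 0.15139173]
scene lid top 670 [0.13230908 0.14505592 0.14682867 0.15030689]
w1 diff before/after 10.498842592592593
w2 diff before/after 10.69675925925926
```

View pics/fin.png

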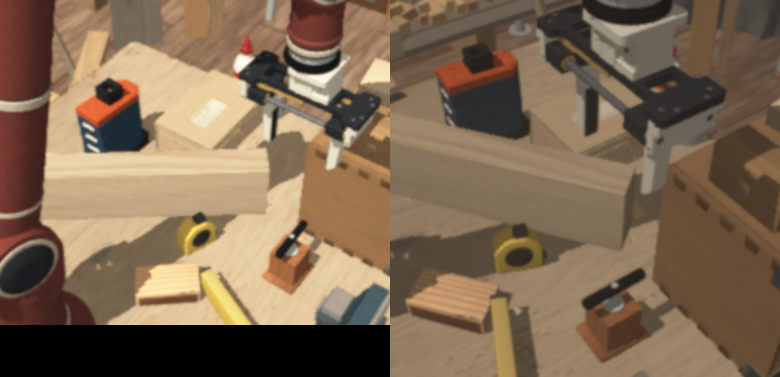

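The final picture shows the closed stack with its lid on the dock and the key upright in its stand. Nothing is in contact with the robot. Handing in.

```bash
python3 -c "
from rig import job_done; print(job_done())"
```

```text
the job is handed in; nothing more can be done
None
```

The job is handed in at about 86 s on the robot's clock. All four trays are stacked on the dock, cut corners over cut corners, with the lid on top and locked. The key is back upright in its stand.

**Last checks**
- **Stack:** the lid plate measured 147.3 mm after locking and drawing the key, against 147 mm for everything fully home. The coarser final side and scene views gave about 145–148 mm.
- **Lock:** seen down the well, the socket is turned about 68° clockwise against the turret, which matches the 1.2 rad stop within my reading error.
- **Key:** the bar is level at (351, −267) mm, top about 102 mm, as at the start.

**What went wrong or disagreed**
- **Lock overturned:** on the first try I turned the key past the stop while it carried a side load. It bound when drawn and lifted the lid and top tray by up to 10 mm. I lowered them, turned the lock back and repeated it without the side load. The key then drew out freely and the lid stayed down.
- **Lid twist:** the lid is left twisted about 1.5° against the dock, within the skirts' play.
- **Wedges:** I never went close to them, but the before/after image comparison was inconclusive because shadows changed, so I have no measurement that they stayed put.
- **Pictures:** I viewed 17, which is three over the budget of 14.

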